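# Lock the tilted mixer's wheel with its pin

### The job

Lock the tilted tube mixer for cleaning: turn its wheel by the rim until the engraved mark faces the fixed pointer, so that the hole in the wheel lines up with the holes of the fork. Then take the steel lock pin out of the tube rack, thread it through the upper ear, the wheel and the lower ear until its head sits fully down on the upper ear, and let go. Leave the two tubes in the rack and the stain bottle where they stand.

Things in the scene. Friction and masses are not known exactly. Their poses are not given: they have to be found in the camera images.
- mixer_wheel (a joint): Turn of the aluminium wheel about its axis, rad. 0 = engraved mark (thin dark radial line on the flange) faces the pointer and the lock hole is between the fork's ears; positive = counter-clockwise seen looking down on its face. Starts at +0.4 to +1.2: turn clockwise by that much. Turns freely with light friction (0.03 N m) and stays where left.
- wheel_grip (a point): Point on the wheel's axis at the height to grip its round hub rim, 60 mm across: 24 mm above the flange's top, 10 mm below the hub's top. The wheel's axis leans 25 degrees from vertical towards the pointer side, roughly to the robot's right. z = axis, out of the face; x (turns with the wheel) points to the lock hole, -x to the mark. Mixer fixed to the bench.
- lock_fork: Fixed steel fork on the mixer's high, left side, straddling the flange. Origin: centre of the upper ear's hole, at its top face. z = hole axis, out and up, 25 degrees from vertical; x uphill, away from the wheel axis 60 mm off at -x; y along the ear. Holes 15 mm. Ears 30 mm wide, x -15 to +19 mm: upper z 0 to -10, flange -18 to -26, lower -32 to -42 mm. Nothing stands above the ears.
- pin_center (a point): Centre (half-way up) of the loose steel pin, 100 mm long. z = its axis, to the head. Shank 12 mm across, 66 mm long, last 8 mm tapered to 8 mm; ribbed round head 18 mm across, 34 mm long, 16 to 50 mm above this point. Stands nose down in a loose 14 x 15 mm hole of the rack. Fully home, its shoulder rests on the upper ear and this point is 16 mm below the fork's origin along z.
- tube_a_center (a point): Centre of a capped sample tube, 16 x 16 x 64 mm, standing in the rack (top about 67 mm above the bench, just below the pin's head). Leave it standing.
- tube_b_center (a point): Centre of the other capped sample tube, same size, standing in the rack. Leave it standing.
- rack: Fixed tube rack 50 x 118 x 45 mm; origin at the centre of its underside, y along its length, floor 3 mm thick. Two rows of six holes.
- stain_bottle_center (a point): Centre of a loose square bottle with a screw cap, 42 x 42 x 104 mm, standing beside the mixer. Leave it standing.
- wheel_hole (a point): Centre of the wheel's single lock hole, at the flange's top face; hole 15 mm across, 60 mm from the axis. Axes as wheel_grip. The flange is 8 mm thick and 152 mm across.

How it is judged:
By the outcome, as a careful person would: the job done as asked, in the order asked, and still so for the second after the job is handed in, with the robot touching nothing.
It also fails if it takes over 61 s, if anything falls off the work surface, if the arm or the gripper's body presses on something with over 40 N, if the wrist force passes 120 N, or if a joint passes its speed limit or range.

### The arm

A 7-joint arm with a two-finger parallel gripper is mounted at the origin on a cart in front of the work surface, level with it; the furniture and walls round the work are solid. World frame = base frame: x ahead of the robot, y to its left, z up, the work surface at z = 0. Lengths are in m, angles in rad, forces in N, time in s.
With the tool pointing down it reaches from about 0.4 to 0.85 m from the base axis. Payload 10.4 kg.
Tool frame: the origin (TCP) lies midway between the tips of the shut fingers; the grasp point (between the pads) lies 19 mm behind it; z points along the fingers, y is the direction in which the jaws open and shut (so a half turn about z gives the same grasp; the last joint's range is limited). The gripper opens to 85 mm and grips with 20 to 120 N. Pads are 22 mm wide; open, the fingers measure 114 mm over their backs; the gripper's body (76 mm by 85 mm) begins 54 mm behind the grasp point. The pads swing forward as they close: fully open they stand 13 mm farther back than shut.
Start: joints at [1.094, 0.332, -0.065, 1.46, 0.022, 1.35, -0.088], TCP at [0.274, -0.562, 0.191] pointing down, gripper open.
Joint ranges: [-2.6, 2.6], [-0.5, 2.12], [-1.47, 1.34], [0.16, 2.42], [-1.27, 4.41], [0.06, 2.06], [-2.6, 2.6]. Speed limits (rad/s): [2.22, 2.22, 2.79, 2.79, 3.14, 3.14, 3.14].

### API

Orientations are given as a unit quaternion [x, y, z, w].
In Python, from workcell import get_obs, camera, calibration, hand_in gives the robot as it stands.
- The arm moves only by the shell command python3 -m handwheel 'ROWS' [FORCE]. ROWS is JSON, a list of rows, each an object with "jaw": the finger opening in mm, from 0 to 85.4; "delta_pos": the shift along the tool's x, y, z scaled (see below), a list of three; "turn": the turn about the tool's z scaled (see below). In form: [{"jaw": jaw, "delta_pos": [tx, ty, tz], "turn": turn}, ...]. A call has 1 to 10 rows; each row is the pose to reach, as a shift and turn from the pose commanded when the call began, along the tool's axes at that moment, turning the shorter way round; what a row does not reach only later rows make up. The controller multiplies each number of a shift by 1 m and each number of a turn by pi rad. A row lasts 1/12 s, in which the tool goes at most 41.7 mm and 7.16 degrees, less where a joint would pass 70% of its speed; a pose out of reach is approached as far as the arm can. A call with a number of a shift or a turn outside -1 to 1 is refused whole. A call with a gripper value outside its range is refused whole. The fingers move at their own pace and stop on an object; FORCE is the grip in N (left out, the last holds). Time passes only in rows, so rows that repeat a pose let the fingers close. It gives the time, the measured TCP pose, the force and the opening at its end, in the units of the state.
- get_obs(): the state, without advancing time (a new reading comes with each control period).
- camera(name): name is "side" or "top"; returns the picture (480x640x3 uint8, red, green, blue); there is no depth.
- calibration(name): a dict with "mtx" (3x3 intrinsics, pixels), "dist_coeffs" ([k1, k2, p1, p2, k3] as OpenCV has them; the pictures are not rectified), "rvec" (rotation vector, rad) and "tvec" (3), from world to camera coordinates, as OpenCV has them. Camera axes: x right, y down, z forward; pixel columns grow to the right and rows downward; lengths in m; the calibration is good to about 2 mm. A picture is of the moment at which its call begins. calibration takes no time and is no camera call.
- hand_in(): hands the job in, once; it reports no verdict.
The state is a dict: "clock": time; "joint_pos": joint angles; "joint_velocities": joint speeds; "tau": joint torques, N m; "position": TCP position; "ee_rot": TCP orientation; "ft_force": force on the tool from outside, world axes, zero at the start; "torque": the same for the moment, N m; "grip_width": opening from 0.0 (shut) to 1.0 (fully open).
Only numpy, scipy, OpenCV 4.12 (cv2) and the standard library are available. Lean on these libraries where they do the work, as an engineer would, in place of code of your own. Each camera call takes 0.05 s, during which the arm holds its last target.

## Working session

There is one attempt and no reset: what is moved stays moved. The work goes in short steps, Python scripts to look and compute and a shell command to move; the robot and the scene stay as the last step left them, time stands still between calls to the robot, and variables do not carry over. Pictures are saved under pics/ and viewed, and the job is handed in when it is done.

```bash
ls; mkdir -p pics; python3 - <<'E'
from workcell import *
import cv2
for n in("side","top"):
    cv2.imwrite(f"pics/{n}0.png",camera(n)[:,:,::-1]); print(n,calibration(n))
print(get_obs())
E
```

```text
pics
side {'mtx': array([[490.62137838,   0.        , 317.44381772],
       [  0.        , 490.62137838, 243.33753834],
       [  0.        ,   0.        ,   1.        ]]), 'dist_coeffs': array([0.01564064, 0.        , 0.        , 0.        , 0.        ]), 'rvec': array([ 1.33478972, -2.4924477 ,  0.65844445]), 'tvec': array([0.35673975, 0.46177879, 0.72343945])}
top {'mtx': array([[486.96627242,   0.        , 317.46171519],
       [  0.        , 486.96627242, 238.55447352],
       [  0.        ,   0.        ,   1.        ]]), 'dist_coeffs': array([-0.09120767,  0.        ,  0.        ,  0.        ,  0.        ]), 'rvec': array([ 2.13692391, -2.09293791,  0.16944416]), 'tvec': array([0.04974427, 0.61906171, 0.84511864])}
{'clock': 0.1, 'joint_pos': array([ 1.09441381,  0.33281066, -0.06470506,  1.46085917,  0.02162994,
        1.34990378, -0.08848181]), 'joint_velocities': array([ 0.00111463, -0.00068574,  0.00054288, -0.00095227,  0.00125714,
       -0.00067707, -0.00015937]), 'tau': array([ 2.06967175e-03, -6.26751423e+01,  4.97883093e-02, -3.92437077e+01,
        1.63958949e-02,  6.89024484e-03, -2.84830941e-05]), 'position': array([ 0.27379744, -0.56140353,  0.19069343]), 'ee_rot': array([ 9.74364720e-01,  2.24973286e-01, -1.85959733e-04, -6.14762977e-04]), 'ft_force': array([ 0.00197861, -0.2404159 ,  0.39600661]), 'torque': array([0.03140123, 0.02268112, 0.01680939]), 'grip_width': 0.9983751523206336}
```

View pics/side0.png

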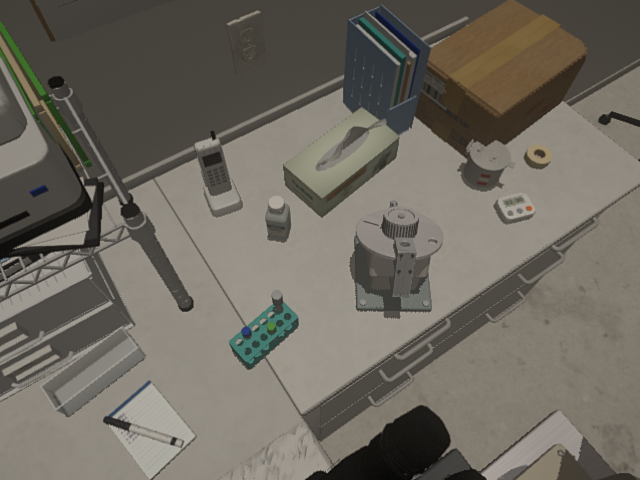

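View pics/top0.png

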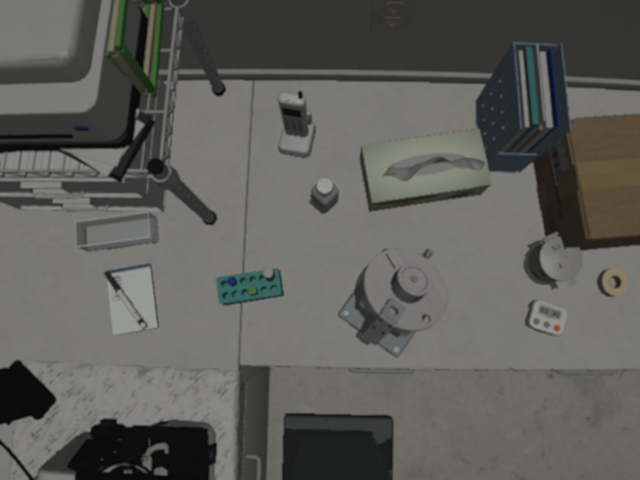

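```bash
cat > h.py <<'E'
import numpy as np,cv2
from scipy.spatial.transform import Rotation as R
from scipy.optimize import least_squares
from workcell import *
def proj(n,P):
    c=calibration(n);return cv2.projectPoints(np.atleast_2d(np.array(P,float)),c['rvec'],c['tvec'],c['mtx'],c['dist_coeffs'])[0].reshape(-1,2)
def ray(n,uv):
    c=calibration(n);x=cv2.undistortPoints(np.array([[uv]],float),c['mtx'],c['dist_coeffs'])[0,0]
    Rm=cv2.Rodrigues(c['rvec'])[0];d=Rm.T@np.array([*x,1]);return -Rm.T@c['tvec'],d/np.linalg.norm(d)
def atz(n,uv,z):
    o,d=ray(n,uv);return o+d*(z-o[2])/d[2]
def tri(us,ut):
    A=[];b=[]
    for n,u in(("side",us),("top",ut)):
        o,d=ray(n,u);M=np.eye(3)-np.outer(d,d);A.append(M);b.append(M@o)
    p=np.linalg.solve(sum(A),sum(b));return p
def crop(img,x0,y0,x1,y1,s,fn):
    cv2.imwrite(fn,cv2.resize(img[y0:y1,x0:x1],None,fx=s,fy=s,interpolation=cv2.INTER_CUBIC))
E
python3 - <<'E'
from h import *
for n in("side","top"):
    print(n,proj(n,[[.5,0,0],[.6,0,0],[.5,.1,0],[.5,-.2,0]]),ray(n,(320,240)))
s=cv2.imread('pics/side0.png');t=cv2.imread('pics/top0.png')
crop(s,340,190,460,320,4.6,'pics/s_mix.png')
crop(t,320,230,460,365,4.4,'pics/t_mix.png')
a=cv2.resize(s[280:370,220:310],None,fx=4.4,fy=4.4,interpolation=2);b=cv2.resize(t[255:345,205:295],None,fx=4.4,fy=4.4,interpolation=2)
cv2.imwrite('pics/rack.png',np.hstack([a,b]))
E
```

```text
side [[359.40437412 295.92352706]
 [329.51731455 256.97864968]
 [315.33001213 323.80582098]
 [440.22862346 244.86502814]] (array([0.23707066, 0.2734963 , 0.85607524]), array([ 0.41054233, -0.2828993 , -0.86684658]))
top [[349.19092668 304.76003557]
 [349.79621212 253.45186115]
 [297.3428976  303.64478607]
 [452.76631912 306.57302938]] (array([0.45394156, 0.04010518, 0.94459835]), array([ 0.17885914,  0.01966756, -0.98367809]))
```

View pics/s_mix.png

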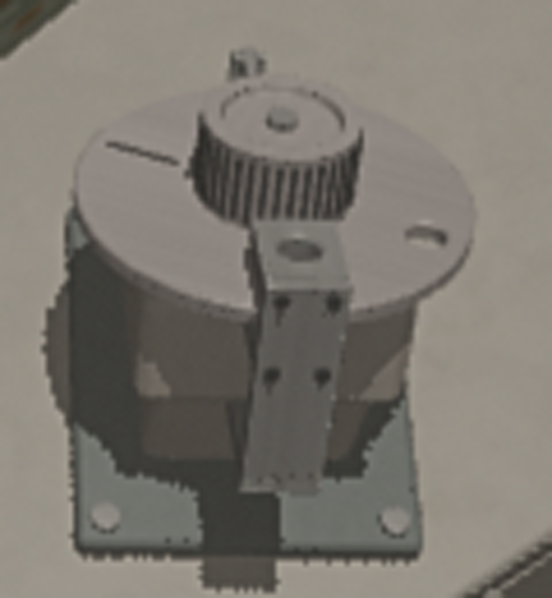

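View pics/t_mix.png

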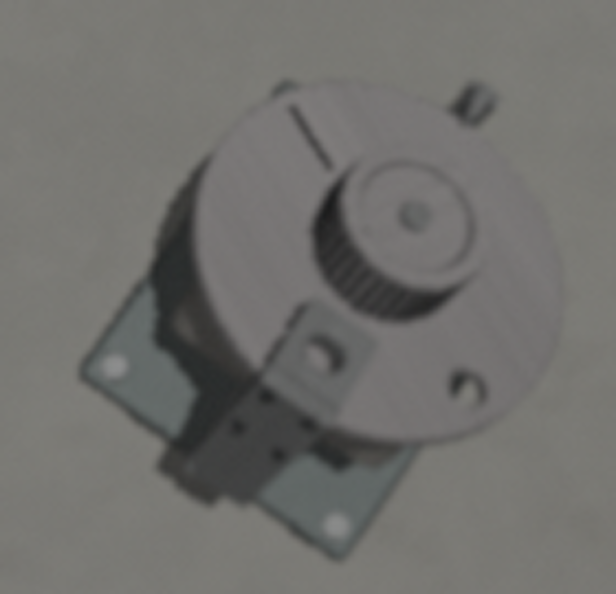

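View pics/rack.png

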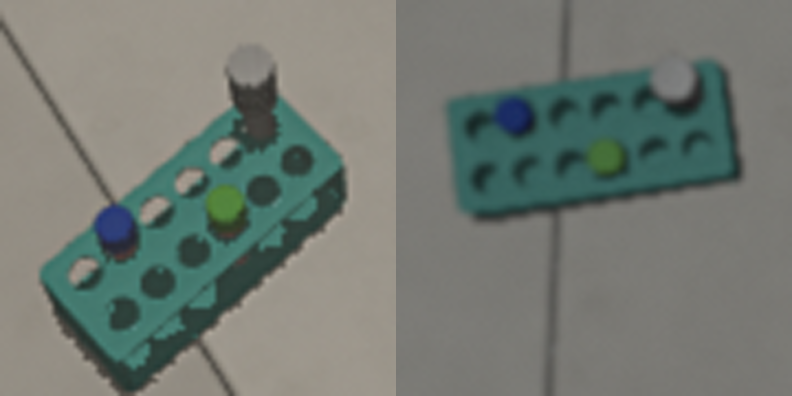

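```bash
cat > mix.py <<'E'
from h import *
T=np.radians(25)
def frame(az):
    h=np.array([np.cos(az),np.sin(az),0]);Z=np.array([0,0,1.])
    x=h*np.cos(T)+Z*np.sin(T);z=-h*np.sin(T)+Z*np.cos(T);return np.c_[x,np.cross(z,x),z]
def pts(p):
    M=frame(p[3]);O=p[:3]
    hole=[-.06+.06*np.cos(p[4]),.06*np.sin(p[4]),-.018]
    loc=[[0,0,0],hole,[-.06,0,.016],[-.015,.015,0],[-.015,-.015,0],[.019,.015,0],[.019,-.015,0]]
    return O+np.array(loc)@M.T
def ext(n,p):
    a=np.linspace(0,2*np.pi,361);M=frame(p[3])
    L=np.c_[-.06+.076*np.cos(a),.076*np.sin(a),0*a-.018]
    q=proj(n,p[:3]+L@M.T);L[:,2]-=.008;q2=proj(n,p[:3]+L@M.T);q=np.r_[q,q2]
    return np.array([q[:,0].min(),q[:,0].max(),q[:,1].min(),q[:,1].max()])
E
python3 - <<'E'
from mix import *
nan=np.nan
S=np.array([[300,249],[426,236],[281,119],[267,291],[250,221],[350,293],[344,225]],float)
Tm=np.array([[324,355],[467,390],[412,219],[nan,nan],[310,302],[nan,nan],[378,336]],float)
S=(S+.5)/4.6-.5+[340,190];Tm=(Tm+.5)/4.4-.5+[320,230]
# corner identity resolved by trying
eS=(np.array([75,475.])+.5)/4.6-.5+340
eT=np.array([(562+.5)/4.4-.5+320,(80+.5)/4.4-.5+230,(443.5)/4.4-.5+230])
def f(p,full=False):
    P=pts(p)
    r=np.concatenate([(proj('side',P)-S).ravel()[:6],(proj('top',P)-Tm).ravel()[:6],
      ext('side',p)[:2]-eS,ext('top',p)[1:]-eT])
    return r
for az in(1.5,2.2,3):
  p0=[.5,-.05,.15,az,.6]
  s=least_squares(f,p0,loss='soft_l1');print(s.cost,s.x)
p=s.x;print(f(p).round(1));P=pts(p)
print((proj('side',P)-[340,190])*4.6);print((proj('top',P)-[320,230])*4.4)
np.save('p.npy',p);print(frame(p[3]));print(P)
# mark direction check
print(tri(S[0],Tm[0]),tri(S[1],Tm[1]),tri(S[2],Tm[2]))
E
```

```text
3.0586917859862224 [ 0.48527005 -0.06493225  0.15959317  2.5516291   1.10159602]
3.0586917859893323 [ 0.48527005 -0.06493225  0.15959317  2.55162912  1.10159606]
3.0586917859907414 [ 0.48527005 -0.06493225  0.15959317  2.55162917  1.10159589]
[-0.4 -0.3 -0.3  0.  -0.3  0.   0.8 -0.3  0.1 -0.1  0.5 -0.  -1.2 -0.1
 -0.   1.2  2.1]
[[296.54373754 245.86399751]
 [423.00492967 234.33117548]
 [277.9099839  117.22774522]
 [332.24284567 221.78765066]
 [248.85460918 221.54966357]
 [347.58851247 277.72070715]
 [261.25197705 277.46560592]]
[[325.62336511 351.9197475 ]
 [465.52256885 387.79503828]
 [412.63959768 217.14333273]
 [377.88400792 345.42503931]
 [309.89008099 298.55341578]
 [336.74531933 414.86431585]
 [267.28246133 366.66805327]]
[[-0.75310642 -0.55633068  0.35117929]
 [ 0.50420682 -0.830961   -0.2351155 ]
 [ 0.42261826  0.          0.90630779]]
[[ 0.48527005 -0.06493225  0.15959317]
 [ 0.47393064 -0.1217428   0.12938833]
 [ 0.5360753  -0.09894651  0.148737  ]
 [ 0.48822168 -0.08495977  0.15325389]
 [ 0.5049116  -0.06003094  0.15325389]
 [ 0.46261606 -0.06781673  0.16762291]
 [ 0.47930598 -0.0428879   0.16762291]]
[ 0.48428263 -0.06385197  0.16135201] [ 0.47359905 -0.12161731  0.13014718] [ 0.53545974 -0.09811306  0.15044014]
```

```bash
cat >> h.py <<'E'
def tool():
    o=get_obs();return np.array(o['position']),R.from_quat(o['ee_rot']).as_matrix()
def delta(target,jawdir=None):
    p,M=tool();d=M.T@(np.array(target)-p);t=None
    if jawdir is not None:
        j=M.T@np.array([*jawdir[:2],0]);a=np.arctan2(-j[0],j[1]);a=(a+np.pi/2)%np.pi-np.pi/2;t=a/np.pi
    return d.round(4),t
E
python3 - <<'E'
from mix import *
p=np.load('p.npy');F=frame(p[3]);g=p[:3]+F@[-.06,0,.006]
p0,M=tool();print(M.round(3));print('grip',g)
print(delta([*g[:2],.30],F[:,1]))
# rack
off=lambda u,x0,y0:((np.array(u)+.5)/4.4-.5+[x0,y0])
S=lambda u:off(u,220,280);Tt=lambda u:off([u[0]-396,u[1]],205,255)
print('pinhead top',tri(S((250,62)),Tt((676,80))))
print('blue',tri(S((115,224)),Tt((514,116))),'green',tri(S((226,203)),Tt((607,157))))
for a in [(446,100),(724,62),(462,214),(740,178)]: print('rack',atz('top',Tt(a),.045))
for a in [(278,92),(345,158),(42,272),(120,362)]: print('rackS',atz('side',S(a),.045))
for n,u in(('side',(278,215)),('top',(323,193))):print('bottle',atz(n,u,.1))
E
```

```text
[[ 0.899  0.438 -0.001]
 [ 0.438 -0.899  0.001]
 [-0.    -0.001 -1.   ]]
grip [ 0.53256351 -0.09659535  0.13967392]
(array([ 0.4363, -0.3045, -0.109 ]), np.float64(0.33225031275786343))
pinhead top [0.54723179 0.14577343 0.10477239]
blue [0.53488169 0.21719054 0.06546795] green [0.51880493 0.17765253 0.06517377]
rack [0.54292343 0.25088745 0.045     ]
rack [0.56173834 0.13297314 0.045     ]
rack [0.49497862 0.24133156 0.045     ]
rack [0.51293571 0.12448937 0.045     ]
rackS [0.55459987 0.13325663 0.045     ]
rackS [0.51569765 0.12593636 0.045     ]
rackS [0.5412958  0.24876287 0.045     ]
rackS [0.49387816 0.24108476 0.045     ]
bottle [0.681524   0.06136506 0.1       ]
bottle [0.6934157  0.05346914 0.1       ]
```

```bash
python3 -m handwheel '[{"jaw":85,"delta_pos":[0,0,-0.11],"turn":0},{"jaw":85,"delta_pos":[0,0,-0.11],"turn":0.1},{"jaw":85,"delta_pos":[0.2,-0.15,-0.11],"turn":0.238},{"jaw":85,"delta_pos":[0.436,-0.3045,-0.11],"turn":0.238},{"jaw":85,"delta_pos":[0.436,-0.3045,-0.11],"turn":0.238},{"jaw":85,"delta_pos":[0.436,-0.3045,-0.11],"turn":0.238},{"jaw":85,"delta_pos":[0.436,-0.3045,-0.11],"turn":0.238},{"jaw":85,"delta_pos":[0.436,-0.3045,-0.11],"turn":0.238},{"jaw":85,"delta_pos":[0.436,-0.3045,-0.11],"turn":0.238},{"jaw":85,"delta_pos":[0.436,-0.3045,-0.11],"turn":0.238}]' 20; python3 -m handwheel '[{"jaw":85,"delta_pos":[0,0,0],"turn":0},{"jaw":85,"delta_pos":[0,0,0],"turn":0}]'; python3 - <<'E'
from mix import *
p=np.load('p.npy');F=frame(p[3]);g=p[:3]+F@[-.06,0,.006]
p0,M=tool();print(p0,M.round(3),get_obs()['joint_pos'])
print(delta([g[0],g[1],g[2]-.017],F[:,1]))
E
```

```text
clock: 0.93
position: [0.431, -0.2772, 0.2919]
ee_rot: [0.989, -0.147, -0.0, 0.0]
ft_force: [1.5, 0.4, -0.6]
grip_width: 0.994
clock: 1.1
position: [0.4318, -0.2768, 0.292]
ee_rot: [0.99, -0.144, 0.0, -0.0]
ft_force: [-1.6, -0.5, 0.3]
grip_width: 0.999
[ 0.43182565 -0.27679878  0.29198116] [[ 0.959 -0.285  0.   ]
 [-0.285 -0.959  0.   ]
 [ 0.    -0.    -1.   ]] [ 0.70048236  0.06021677 -0.22994837  1.57478545  0.01359104  1.50811652
 -1.38940958]
(array([ 0.0452, -0.2014,  0.1693]), np.float64(0.09589547103843658))
```

```bash
python3 -m handwheel '[{"jaw":85,"delta_pos":[0.045,-0.2015,0],"turn":0},{"jaw":85,"delta_pos":[0.045,-0.2015,0],"turn":0},{"jaw":85,"delta_pos":[0.045,-0.2015,0],"turn":0},{"jaw":85,"delta_pos":[0.045,-0.2015,0],"turn":0},{"jaw":85,"delta_pos":[0.045,-0.2015,0.02],"turn":0},{"jaw":85,"delta_pos":[0.045,-0.2015,0.09],"turn":0},{"jaw":85,"delta_pos":[0.045,-0.2015,0.09],"turn":0},{"jaw":85,"delta_pos":[0.045,-0.2015,0.09],"turn":0},{"jaw":85,"delta_pos":[0.045,-0.2015,0.09],"turn":0}]' ; python3 - <<'E'
from mix import *
p=np.load('p.npy');F=frame(p[3]);g=p[:3]+F@[-.06,0,.006]
p0,M=tool();print(p0)
print(delta([g[0],g[1],g[2]-.017],F[:,1]))
for n in("side","top"):
    cv2.imwrite(f"pics/{n}1.png",camera(n)[:,:,::-1])
s=cv2.imread('pics/side1.png');t=cv2.imread('pics/top1.png')
a=cv2.resize(s[150:330,320:480],None,fx=2.4,fy=2.4,interpolation=2);b=cv2.resize(t[200:380,320:480],None,fx=2.4,fy=2.4,interpolation=2)
cv2.imwrite('pics/c1.png',np.hstack([a,b]))
E
```

```text
clock: 1.85
position: [0.531, -0.1008, 0.2012]
ee_rot: [0.989, -0.147, -0.002, 0.0]
ft_force: [0.5, -0.7, 1.1]
grip_width: 0.997
[ 0.53097616 -0.10080656  0.20124184]
(array([ 0.0005, -0.0045,  0.0786]), np.float64(0.09364124596352043))
```

View pics/c1.png

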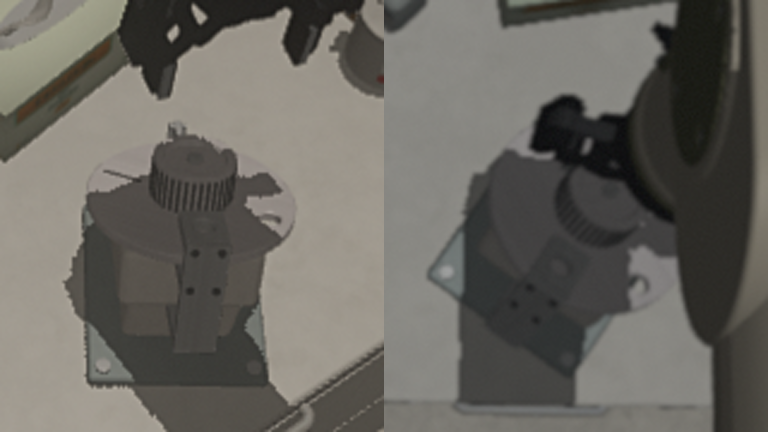

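```bash
python3 -m handwheel '[{"jaw":85,"delta_pos":[0,0,0.04],"turn":0},{"jaw":85,"delta_pos":[0,0,0.06],"turn":0},{"jaw":85,"delta_pos":[0,0,0.072],"turn":0},{"jaw":85,"delta_pos":[0,0,0.079],"turn":0},{"jaw":85,"delta_pos":[0,0,0.079],"turn":0}]' ; python3 -m handwheel '[{"jaw":40,"delta_pos":[0,0,0],"turn":0},{"jaw":40,"delta_pos":[0,0,0],"turn":0},{"jaw":40,"delta_pos":[0,0,0],"turn":0},{"jaw":40,"delta_pos":[0,0,0],"turn":0}]' 20; python3 - <<'E'
from h import *
cv2.imwrite("pics/s2.png",camera('side')[120:330,320:480,::-1].repeat(2,0).repeat(2,1))
print(get_obs()['ft_force'],tool()[0])
E
```

```text
clock: 2.37
position: [0.5323, -0.0999, 0.1234]
ee_rot: [0.989, -0.147, 0.0, 0.0]
ft_force: [0.1, 0.8, -0.2]
grip_width: 0.996
clock: 2.7
position: [0.5326, -0.0995, 0.1239]
ee_rot: [0.989, -0.146, 0.001, 0.0]
ft_force: [0.9, -0.1, -1.5]
grip_width: 0.472
[-0.1236437   0.13157861  0.47815562] [ 0.53247499 -0.09945374  0.12368574]
```

View pics/s2.png

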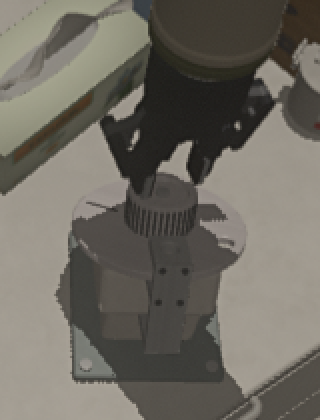

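```bash
python3 - <<'E'
from mix import *
p=np.load('p.npy');F=frame(p[3]);t,M=tool();o=get_obs();print(o['grip_width'],o['clock'])
im=camera('side')[:,:,::-1].copy()
def d(P,c):
    for u in proj('side',P):cv2.circle(im,tuple(np.round(u*16).astype(int).tolist()),16,c,-1,shift=4)
a=np.linspace(0,6.28,60)
d(p[:3]+np.c_[-.06+.03*np.cos(a),.03*np.sin(a),0*a+.016]@F.T,(0,0,255))
d(p[:3]+np.c_[-.06+.03*np.cos(a),.03*np.sin(a),0*a-.018]@F.T,(0,255,0))
d(t+np.array([[0,0,0],[0,.02,-.006],[0,-.02,-.006],[0,0,-.019]])@M.T,(255,0,0))
cv2.imwrite("pics/s3.png",cv2.resize(im[150:300,330:480],None,fx=4,fy=4,interpolation=2))
E
```

```text
0.46914408191509704 2.75
```

View pics/s3.png

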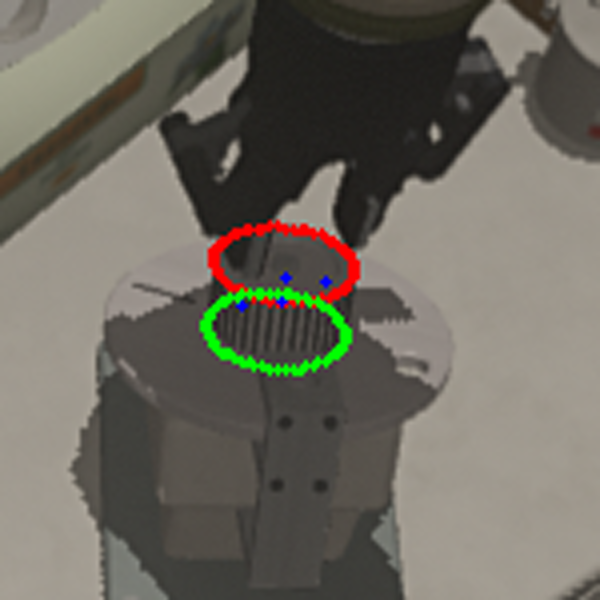

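```bash
python3 - <<'E'
from mix import *
t,M=tool()
for dz in(0,.01,.02,.03,.04):
  print(dz,((proj('side',t+np.array([[0,.02,-dz],[0,-.02,-dz]])@M.T)-[330,150])*4).round().tolist(),((proj('top',t+np.array([[0,.02,-dz],[0,-.02,-dz]])@M.T)-[330,220])*4).round().tolist())
cv2.imwrite("pics/t3.png",cv2.resize(camera('top')[220:350,330:480,::-1],None,fx=4,fy=4,interpolation=2))
E
```

```text
0 [[322.0, 287.0], [236.0, 310.0]] [[371.0, 267.0], [281.0, 238.0]]
0.01 [[326.0, 275.0], [240.0, 298.0]] [[376.0, 265.0], [284.0, 235.0]]
0.02 [[329.0, 263.0], [243.0, 286.0]] [[381.0, 263.0], [288.0, 233.0]]
0.03 [[333.0, 250.0], [246.0, 273.0]] [[386.0, 260.0], [291.0, 230.0]]
0.04 [[338.0, 237.0], [249.0, 260.0]] [[390.0, 258.0], [295.0, 228.0]]
```

View pics/t3.png

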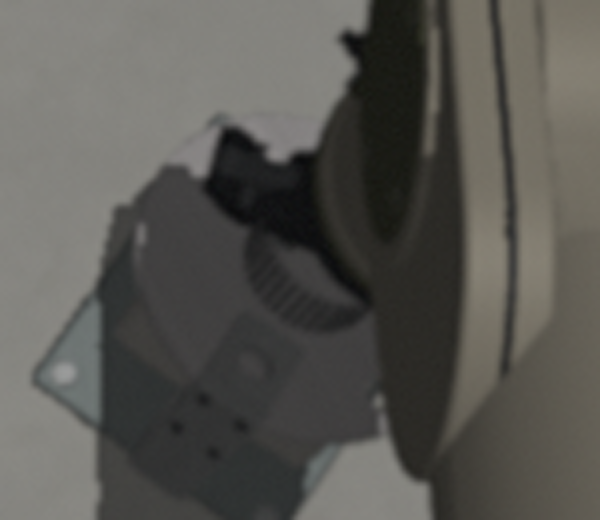

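```bash
python3 -m handwheel '[{"jaw":0,"delta_pos":[0,0,-0.04],"turn":0},{"jaw":0,"delta_pos":[0,0,-0.06],"turn":0},{"jaw":0,"delta_pos":[0,0,-0.06],"turn":0},{"jaw":0,"delta_pos":[0,0,-0.06],"turn":0},{"jaw":0,"delta_pos":[0,0,-0.06],"turn":0}]' ; python3 - <<'E'
from mix import *
t,M=tool();print(t,get_obs()['grip_width'])
im=camera('side')[:,:,::-1].copy()
for i,u in enumerate(proj('side',t+np.array([[0,0,0],[0,0,-.01],[0,0,-.02]])@M.T)):cv2.circle(im,tuple(np.round(u*16).astype(int).tolist()),12,(0,0,255),-1,shift=4)
cv2.imwrite("pics/s4.png",cv2.resize(im[110:260,330:480],None,fx=4,fy=4,interpolation=2))
E
```

```text
clock: 3.27
position: [0.5318, -0.0994, 0.1825]
ee_rot: [0.989, -0.146, -0.0, 0.0]
ft_force: [-0.5, -0.7, -0.1]
grip_width: -0.0
[ 0.53177494 -0.09939208  0.18250749] -1.9942811766083044e-05
```

View pics/s4.png

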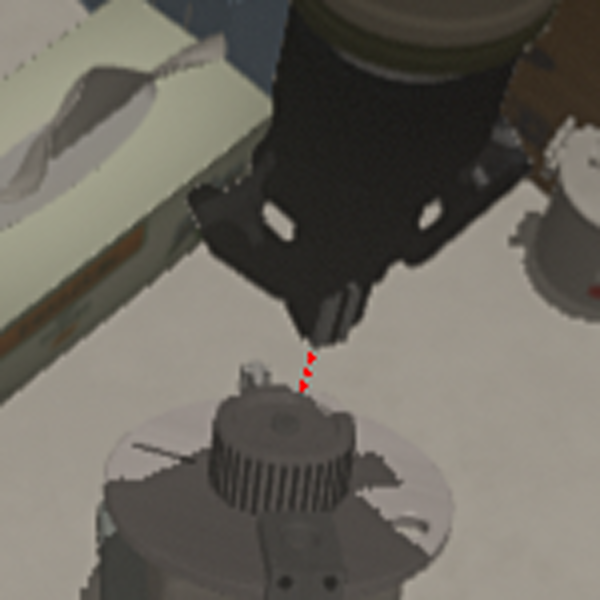

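```bash
python3 - <<'E'
from mix import *
t,M=tool();print(t,proj('top',[t]))
cv2.imwrite("pics/t4.png",cv2.resize(camera('top')[:,:,::-1],None,fx=1.25,fy=1.25,interpolation=2))
E
```

```text
[ 0.53151279 -0.09934018  0.18207947] [[417.74270663 280.13291865]]
```

View pics/t4.png

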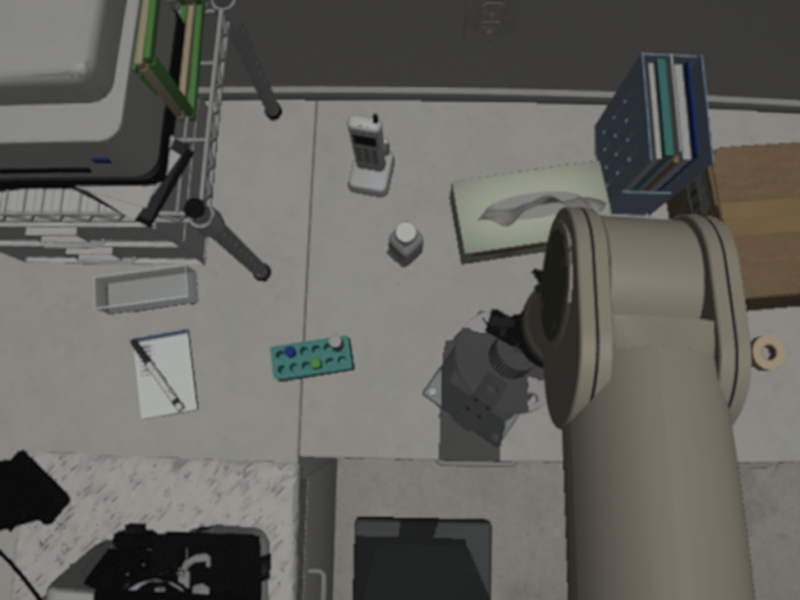

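```bash
python3 -m handwheel '[{"jaw":0,"delta_pos":[0,0,0.03],"turn":0},{"jaw":0,"delta_pos":[0,0,0.05],"turn":0},{"jaw":0,"delta_pos":[0,0,0.056],"turn":0},{"jaw":0,"delta_pos":[0,0,0.056],"turn":0}]' ; for i in 1 2 3; do python3 -m handwheel '[{"jaw":0,"delta_pos":[0,0,0.002],"turn":0}]'|egrep 'pos|ft'; done
```

```text
clock: 3.7
position: [0.5305, -0.0992, 0.1249]
ee_rot: [0.989, -0.146, -0.002, -0.0]
ft_force: [0.2, 0.1, -0.1]
grip_width: -0.003
position: [0.5323, -0.0993, 0.1255]
ft_force: [0.1, -0.2, 0.4]
position: [0.5329, -0.0995, 0.1241]
ft_force: [-0.0, -0.1, -0.2]
position: [0.5328, -0.0995, 0.122]
ft_force: [-0.7, 0.1, -0.1]
```

```bash
for i in 1 2 3 4 5 6 7; do python3 -m handwheel '[{"jaw":0,"delta_pos":[0,0,0.002],"turn":0}]'|egrep 'pos|ft'; done;  python3 - <<'E'
from mix import *
t,M=tool();print(t)
im=camera('side')[:,:,::-1].copy()
cv2.imwrite("pics/s5.png",cv2.resize(im[110:260,330:480],None,fx=4,fy=4,interpolation=2))
E
```

```text
position: [0.5326, -0.0995, 0.1196]
ft_force: [0.0, -0.5, -0.1]
position: [0.5324, -0.0995, 0.1173]
ft_force: [-0.1, 0.9, 0.6]
position: [0.5322, -0.0994, 0.1151]
ft_force: [0.3, -1.0, 0.3]
position: [0.5327, -0.0994, 0.1137]
ft_force: [-1.6, -0.2, 15.5]
position: [0.5338, -0.0998, 0.1131]
ft_force: [0.2, -1.2, 22.6]
position: [0.5351, -0.1001, 0.1124]
ft_force: [-1.6, -1.6, 28.6]
position: [0.5363, -0.1004, 0.1118]
ft_force: [0.2, -2.0, 34.7]
[ 0.53628275 -0.10035716  0.11178496]
```

View pics/s5.png

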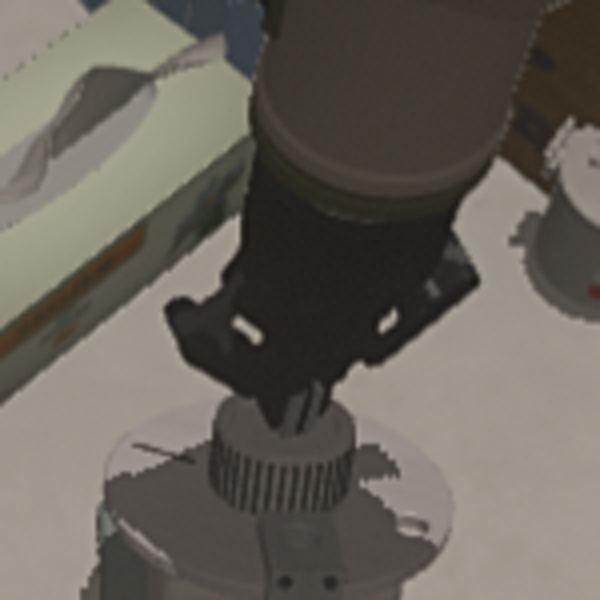

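```bash
python3 - <<'E'
from mix import *
p=np.load('p.npy');F=frame(p[3]);n=F[:,2];c=p[:3]+F@[-.06,0,.016]
t,M=tool()
for u in[(277,426),(298,431),(318,418)]:
    o,d=ray('side',(np.array(u)+.5)/4-.5+[330,110]);q=o+d*((c-o)@n)/(d@n);print(u,q,M.T@(q-t))
# s4 tip with reported pose
t4=np.array([.5318,-.0994,.1825]);M4=M
for z in(.02,.025,.03,.035,.04):
    print(z,((proj('side',t4+np.array([[-.011,0,-z],[0,0,-z],[.011,0,-z]])@M4.T)-[330,110])*4).round(0).tolist())
E
```

```text
(277, 426) [ 0.53614178 -0.09548627  0.1496089 ] [-0.0015448  -0.00465468 -0.03785462]
(298, 431) [ 0.52850814 -0.10048416  0.15127025] [-0.00738077  0.00234284 -0.03958306]
(318, 418) [ 0.53076408 -0.11413019  0.14685604] [-0.00130987  0.01474881 -0.03510815]
0.02 [[320.0, 379.0], [309.0, 357.0], [299.0, 335.0]]
0.025 [[322.0, 372.0], [311.0, 350.0], [301.0, 328.0]]
0.03 [[324.0, 365.0], [314.0, 343.0], [303.0, 321.0]]
0.035 [[326.0, 358.0], [316.0, 336.0], [305.0, 314.0]]
0.04 [[328.0, 351.0], [318.0, 328.0], [307.0, 307.0]]
```

```bash
python3 -m handwheel '[{"jaw":85,"delta_pos":[0,-0.003,-0.03],"turn":0},{"jaw":85,"delta_pos":[0,-0.003,-0.035],"turn":0},{"jaw":85,"delta_pos":[0,-0.003,-0.035],"turn":0},{"jaw":85,"delta_pos":[0,-0.003,-0.035],"turn":0},{"jaw":85,"delta_pos":[0,-0.003,-0.035],"turn":0},{"jaw":85,"delta_pos":[0,-0.003,-0.01],"turn":0},{"jaw":85,"delta_pos":[0,-0.003,0.005],"turn":0},{"jaw":85,"delta_pos":[0,-0.003,0.015],"turn":0},{"jaw":85,"delta_pos":[0,-0.003,0.021],"turn":0},{"jaw":85,"delta_pos":[0,-0.003,0.021],"turn":0}]'; python3 -m handwheel '[{"jaw":50,"delta_pos":[0,0,0],"turn":0},{"jaw":50,"delta_pos":[0,0,0],"turn":0},{"jaw":50,"delta_pos":[0,0,0],"turn":0},{"jaw":50,"delta_pos":[0,0,0],"turn":0}]' 20; python3 - <<'E'
from mix import *
t,M=tool();print(t)
im=camera('side')[:,:,::-1].copy()
cv2.imwrite("pics/s6.png",cv2.resize(im[110:260,330:480],None,fx=4,fy=4,interpolation=2))
E
```

```text
clock: 5.42
position: [0.5319, -0.0964, 0.0844]
ee_rot: [0.989, -0.146, -0.001, -0.0]
ft_force: [-0.5, -0.0, 0.4]
grip_width: 0.993
clock: 5.75
position: [0.5335, -0.0986, 0.0875]
ee_rot: [0.989, -0.147, 0.001, 0.001]
ft_force: [-2.1, -5.2, 5.0]
grip_width: 0.705
[ 0.53346492 -0.09860403  0.08749138]
```

View pics/s6.png

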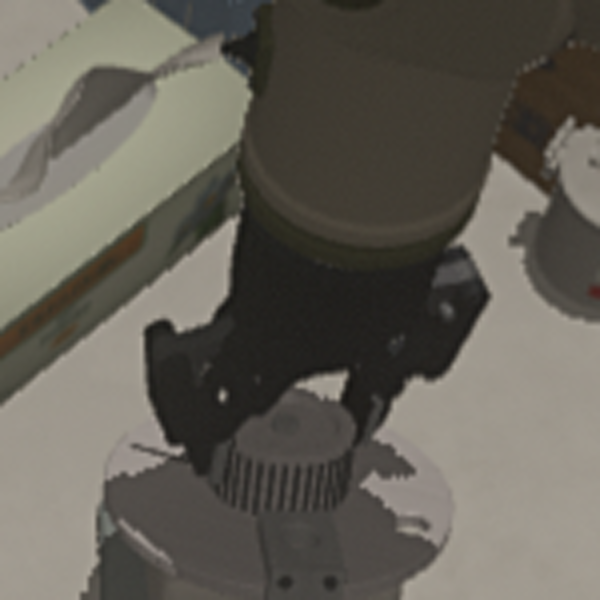

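```bash
python3 -m handwheel '[{"jaw":50,"delta_pos":[0,0,0],"turn":0.03},{"jaw":50,"delta_pos":[0,0,0],"turn":0.06},{"jaw":50,"delta_pos":[0,0,0],"turn":0.09},{"jaw":50,"delta_pos":[0,0,0],"turn":0.12},{"jaw":50,"delta_pos":[0,0,0],"turn":0.15},{"jaw":50,"delta_pos":[0,0,0],"turn":0.18},{"jaw":50,"delta_pos":[0,0,0],"turn":0.188},{"jaw":50,"delta_pos":[0,0,0],"turn":0.188}]'; python3 - <<'E'
from mix import *
t,M=tool();print(t)
im=camera('side')[:,:,::-1].copy()
cv2.imwrite("pics/s7.png",cv2.resize(im[110:260,330:480],None,fx=4,fy=4,interpolation=2))
E
```

```text
clock: 6.47
position: [0.5341, -0.0991, 0.0883]
ee_rot: [0.903, -0.429, 0.002, 0.001]
ft_force: [-0.5, -6.9, 8.4]
grip_width: 0.696
[ 0.53405043 -0.09912738  0.0882956 ]
```

View pics/s7.png

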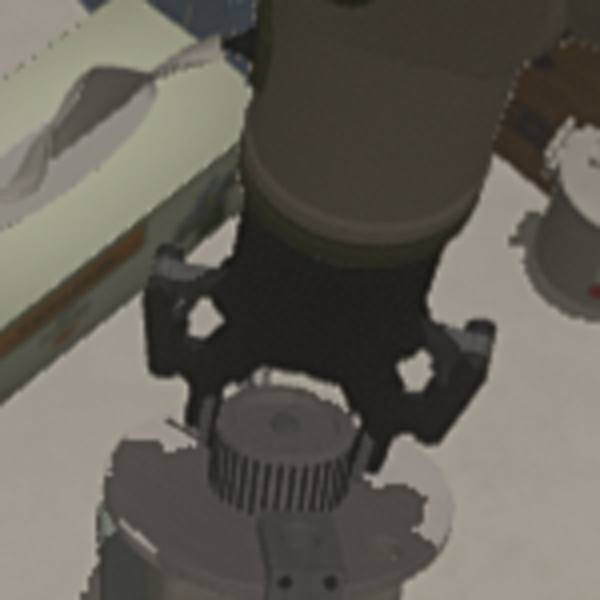

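```bash
python3 -m handwheel '[{"jaw":85,"delta_pos":[0,0,0],"turn":0},{"jaw":85,"delta_pos":[0,0,0],"turn":0},{"jaw":85,"delta_pos":[0,0,0],"turn":-0.04},{"jaw":85,"delta_pos":[0,0,0],"turn":-0.08},{"jaw":85,"delta_pos":[0,0,0],"turn":-0.12},{"jaw":85,"delta_pos":[0,0,0],"turn":-0.16},{"jaw":85,"delta_pos":[0,0,0],"turn":-0.188},{"jaw":85,"delta_pos":[0,0,0],"turn":-0.188},{"jaw":85,"delta_pos":[0,0,0],"turn":-0.188}]'; python3 - <<'E'
from mix import *
t,M=tool();print(t)
p=np.load('p.npy')
im=camera('side')[:,:,::-1].copy()
cv2.imwrite("pics/s8.png",cv2.resize(im[160:290,340:460],None,fx=5,fy=5,interpolation=2))
for th in range(15,45,5):
    q=p.copy();q[4]=np.radians(th);h=pts(q)[1];a=q.copy()
    F=frame(p[3]);c=p[:3]+F@[-.06,0,-.018]
    print(th,((proj('side',[h,c+(c-h)*.6,c+(c-h)*1.2])-[340,160])*5).round().tolist())
E
```

```text
clock: 7.27
position: [0.5331, -0.0963, 0.0861]
ee_rot: [0.989, -0.148, 0.0, -0.0]
ft_force: [0.3, -0.2, 0.8]
grip_width: 0.992
[ 0.53305533 -0.0962587   0.08611416]
15 [[363.0, 458.0], [254.0, 306.0], [217.0, 255.0]]
20 [[377.0, 455.0], [246.0, 307.0], [202.0, 258.0]]
25 [[391.0, 452.0], [238.0, 309.0], [187.0, 261.0]]
30 [[403.0, 447.0], [231.0, 311.0], [173.0, 265.0]]
35 [[415.0, 443.0], [224.0, 313.0], [159.0, 270.0]]
40 [[426.0, 437.0], [218.0, 316.0], [147.0, 275.0]]
```

View pics/s8.png

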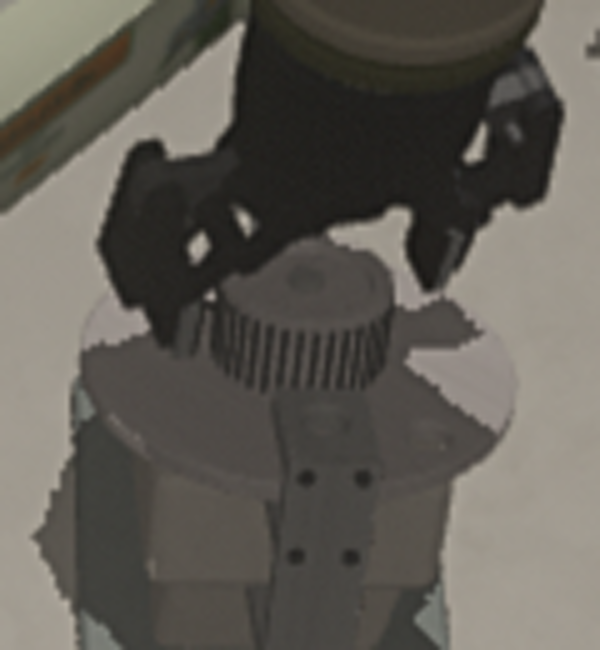

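```bash
python3 -m handwheel '[{"jaw":50,"delta_pos":[0,0,0.003],"turn":0},{"jaw":50,"delta_pos":[0,0,0.003],"turn":0},{"jaw":50,"delta_pos":[0,0,0.003],"turn":0},{"jaw":50,"delta_pos":[0,0,0.003],"turn":0.03},{"jaw":50,"delta_pos":[0,0,0.003],"turn":0.06},{"jaw":50,"delta_pos":[0,0,0.003],"turn":0.09},{"jaw":50,"delta_pos":[0,0,0.003],"turn":0.12},{"jaw":50,"delta_pos":[0,0,0.003],"turn":0.15},{"jaw":50,"delta_pos":[0,0,0.003],"turn":0.18},{"jaw":50,"delta_pos":[0,0,0.003],"turn":0.2}]' 40;python3 -m handwheel '[{"jaw":50,"delta_pos":[0,0,0],"turn":0},{"jaw":85,"delta_pos":[0,0,0],"turn":0},{"jaw":85,"delta_pos":[0,0,0],"turn":0},{"jaw":85,"delta_pos":[0,0,0],"turn":-0.04},{"jaw":85,"delta_pos":[0,0,0],"turn":-0.08},{"jaw":85,"delta_pos":[0,0,0],"turn":-0.12},{"jaw":85,"delta_pos":[0,0,0],"turn":-0.16},{"jaw":85,"delta_pos":[0,0,0],"turn":-0.188},{"jaw":85,"delta_pos":[0,0,0],"turn":-0.188}]'; python3 - <<'E'
from mix import *
t,M=tool();print(t)
p=np.load('p.npy')
im=camera('side')[:,:,::-1].copy()
cv2.imwrite("pics/s9.png",cv2.resize(im[160:290,340:460],None,fx=5,fy=5,interpolation=2))
E
```

```text
clock: 8.15
position: [0.5339, -0.0994, 0.0851]
ee_rot: [0.894, -0.447, 0.002, 0.002]
ft_force: [-1.1, -9.8, 21.6]
grip_width: 0.69
clock: 8.9
position: [0.5327, -0.096, 0.0826]
ee_rot: [0.987, -0.163, -0.0, -0.0]
ft_force: [0.4, -0.1, -0.1]
grip_width: 0.994
[ 0.53274414 -0.09598171  0.08257062]
```

View pics/s9.png

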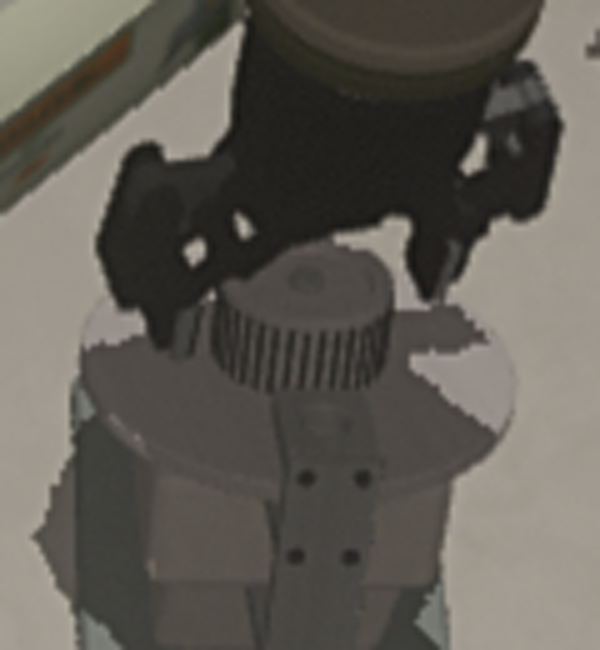

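```bash
python3 -m handwheel '[{"jaw":85,"delta_pos":[0,0,-0.08],"turn":0},{"jaw":85,"delta_pos":[0,0,-0.08],"turn":0},{"jaw":85,"delta_pos":[0,0,-0.08],"turn":0}]'; python3 - <<'E'
from mix import *
p=np.load('p.npy')
im=camera('side')[:,:,::-1].copy()
cv2.imwrite("pics/s10.png",cv2.resize(im[160:290,340:460],None,fx=5,fy=5,interpolation=2))
for th in range(-10,35,5):
    q=p.copy();q[4]=np.radians(th);h=pts(q)[1];a=q.copy()
    F=frame(p[3]);c=p[:3]+F@[-.06,0,-.018]
    print(th,((proj('side',[h,c+(c-h)*.6,c+(c-h)*1.2])-[340,160])*5).round().tolist())
E
```

```text
clock: 9.2
position: [0.5365, -0.0964, 0.1702]
ee_rot: [0.986, -0.167, 0.005, -0.0]
ft_force: [0.9, -0.0, 1.2]
grip_width: 0.997
-10 [[285.0, 460.0], [296.0, 305.0], [300.0, 253.0]]
-5 [[301.0, 461.0], [288.0, 304.0], [283.0, 252.0]]
0 [[317.0, 462.0], [279.0, 304.0], [266.0, 252.0]]
5 [[332.0, 461.0], [270.0, 304.0], [250.0, 252.0]]
10 [[348.0, 460.0], [262.0, 305.0], [233.0, 253.0]]
15 [[363.0, 458.0], [254.0, 306.0], [217.0, 255.0]]
20 [[377.0, 455.0], [246.0, 307.0], [202.0, 258.0]]
25 [[391.0, 452.0], [238.0, 309.0], [187.0, 261.0]]
30 [[403.0, 447.0], [231.0, 311.0], [173.0, 265.0]]
```

View pics/s10.png

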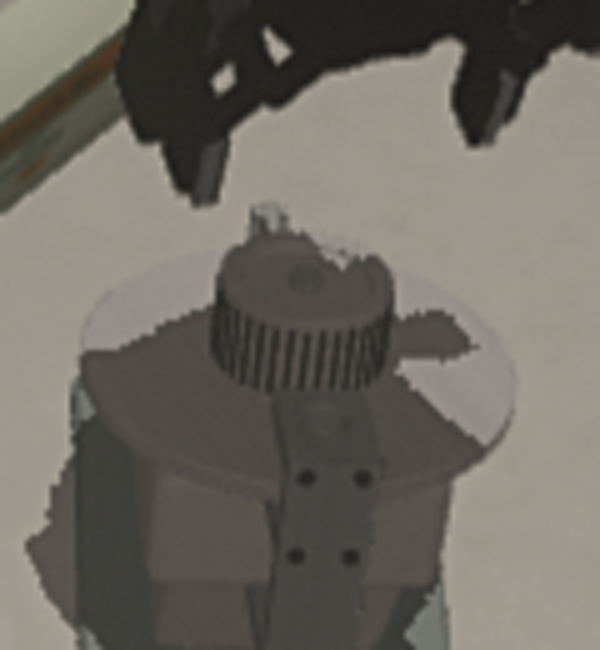

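```bash
python3 - <<'E'
from mix import *
p=np.load('p.npy');F=frame(p[3])
print(delta([.547,.146,.17],F[:,1]))
E
```

```text
(array([-0.0688, -0.2327, -0.0032]), np.float64(0.08103902445863884))
```

```bash
python3 -m handwheel '[{"jaw":85,"delta_pos":[-0.069,-0.233,-0.02],"turn":0.081},{"jaw":85,"delta_pos":[-0.069,-0.233,-0.02],"turn":0.081},{"jaw":85,"delta_pos":[-0.069,-0.233,-0.02],"turn":0.081},{"jaw":85,"delta_pos":[-0.069,-0.233,-0.02],"turn":0.081},{"jaw":85,"delta_pos":[-0.069,-0.233,-0.02],"turn":0.081},{"jaw":85,"delta_pos":[-0.069,-0.233,-0.02],"turn":0.081},{"jaw":85,"delta_pos":[-0.069,-0.233,-0.02],"turn":0.081},{"jaw":85,"delta_pos":[-0.069,-0.233,-0.02],"turn":0.081}]'; python3 - <<'E'
from mix import *
p=np.load('p.npy')
print(tool()[0])
s=camera('side')[:,:,::-1].copy();t=camera('top')[:,:,::-1].copy()
cv2.imwrite('pics/side11.png',s);cv2.imwrite('pics/top11.png',t)
a=cv2.resize(s[140:360,230:450],None,fx=2.7,fy=2.7,interpolation=2)
cv2.imwrite("pics/s11.png",a)
cv2.imwrite("pics/t11.png",cv2.resize(t[230:365,320:460],None,fx=4.4,fy=4.4,interpolation=2))
F=frame(p[3]);c=p[:3]+F@[-.06,0,-.018]
for th in range(-15,20,5):
    q=p.copy();q[4]=np.radians(th);h=pts(q)[1]
    print(th,((proj('top',[h,c+(c-h)*.6,c+(c-h)*1.2])-[320,230])*4.4).round().tolist())
E
```

```text
clock: 9.92
position: [0.5425, 0.15, 0.1823]
ee_rot: [0.958, -0.287, -0.001, -0.0]
ft_force: [1.1, -0.4, 0.4]
grip_width: 0.997
[0.54251111 0.14997193 0.18229788]
-15 [[276.0, 342.0], [436.0, 206.0], [491.0, 159.0]]
-10 [[286.0, 353.0], [430.0, 201.0], [480.0, 148.0]]
-5 [[297.0, 362.0], [424.0, 196.0], [468.0, 138.0]]
0 [[308.0, 371.0], [418.0, 191.0], [455.0, 129.0]]
5 [[320.0, 378.0], [411.0, 187.0], [442.0, 121.0]]
10 [[333.0, 385.0], [404.0, 183.0], [428.0, 113.0]]
15 [[346.0, 391.0], [397.0, 180.0], [414.0, 107.0]]
```

View pics/t11.png

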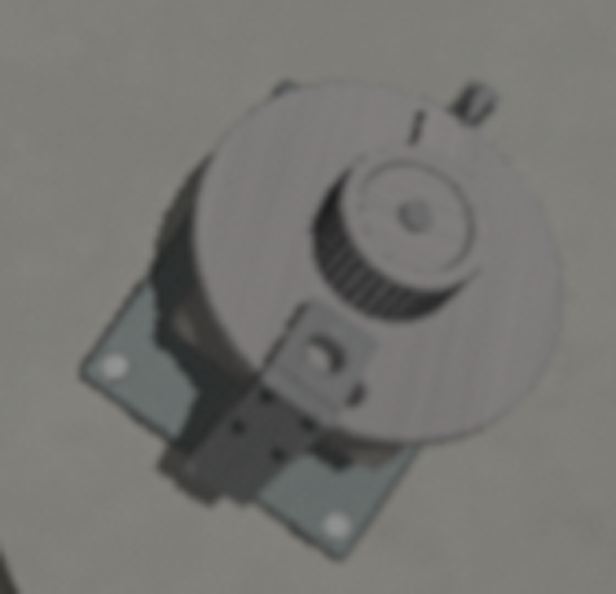

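View pics/s11.png

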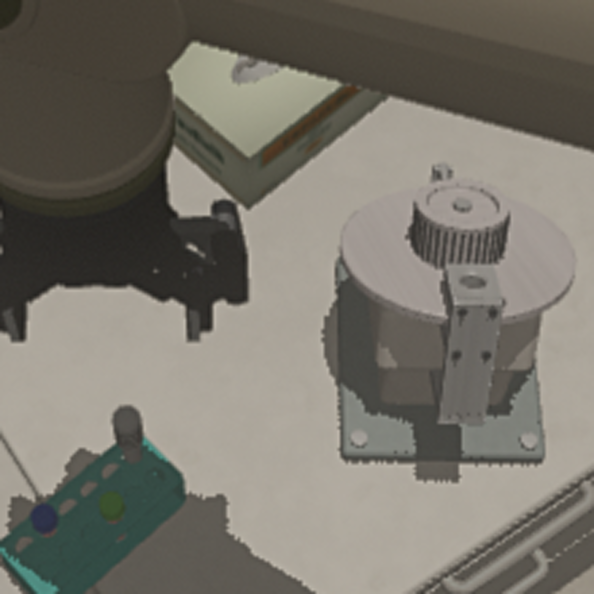

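```bash
python3 - <<'E'
from mix import *
t,M=tool()
for z in(.013,.03,.04,.05,.06):
    print(z,((proj('side',t+np.array([[-.011,-.043,-z],[-.011,.043,-z]])@M.T)-[230,140])*2.7).round().tolist(),proj('top',t+np.array([[0,-.043,-z],[0,.043,-z]])@M.T).round().tolist())
im=cv2.imread('pics/top11.png');cv2.imwrite('pics/t11b.png',cv2.resize(im[150:400,130:400],None,fx=2.4,fy=2.4,interpolation=2))
E
```

```text
0.013 [[39.0, 373.0], [195.0, 373.0]] [[239.0, 253.0], [283.0, 284.0]]
0.03 [[35.0, 359.0], [195.0, 359.0]] [[237.0, 251.0], [282.0, 283.0]]
0.04 [[33.0, 351.0], [194.0, 351.0]] [[236.0, 250.0], [282.0, 283.0]]
0.05 [[30.0, 342.0], [194.0, 343.0]] [[235.0, 249.0], [281.0, 282.0]]
0.06 [[28.0, 334.0], [193.0, 334.0]] [[233.0, 248.0], [281.0, 282.0]]
```

View pics/t11b.png

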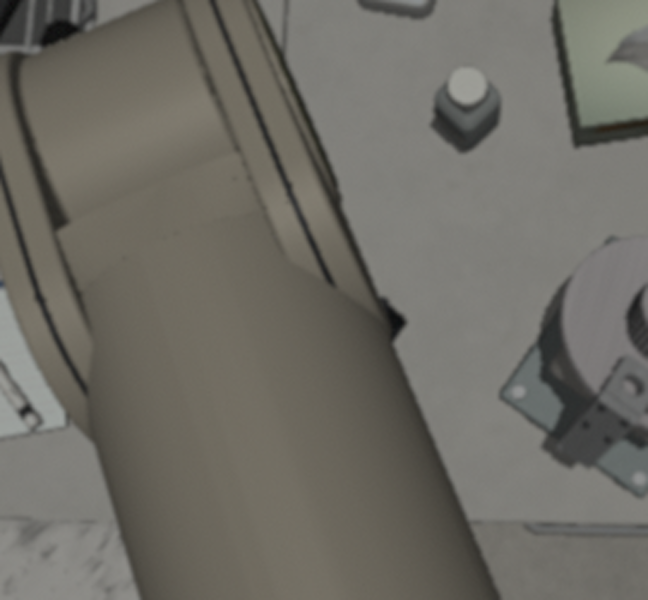

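```bash
python3 - <<'E'
from mix import *
p=np.load('p.npy');F=frame(p[3]);g=p[:3]+F@[-.06,0,.006]
print(delta([*g[:2],.083],F[:,1]))
E
```

```text
(array([0.1257, 0.2073, 0.0993]), np.float64(0.00046119312962552005))
```

```bash
python3 -m handwheel '[{"jaw":85,"delta_pos":[0.126,0.207,0],"turn":-0.047},{"jaw":85,"delta_pos":[0.126,0.207,0],"turn":-0.047},{"jaw":85,"delta_pos":[0.126,0.207,0],"turn":-0.047},{"jaw":85,"delta_pos":[0.126,0.207,0],"turn":-0.047},{"jaw":85,"delta_pos":[0.126,0.207,0],"turn":-0.047},{"jaw":85,"delta_pos":[0.126,0.207,0],"turn":-0.047},{"jaw":85,"delta_pos":[0.126,0.207,0],"turn":-0.047},{"jaw":85,"delta_pos":[0.126,0.207,0],"turn":-0.047},{"jaw":85,"delta_pos":[0.126,0.207,0.02],"turn":-0.047},{"jaw":85,"delta_pos":[0.126,0.207,0.02],"turn":-0.047}]';python3 - <<'E'
from mix import *
p=np.load('p.npy');F=frame(p[3]);g=p[:3]+F@[-.06,0,.006]
print(tool()[0],delta([*g[:2],.083],F[:,1]))
E
```

```text
clock: 10.85
position: [0.5323, -0.0958, 0.1601]
ee_rot: [0.976, -0.218, -0.002, 0.0]
ft_force: [-0.8, 1.4, -0.6]
grip_width: 0.994
[ 0.53226009 -0.09576283  0.16010227] (array([0.0009, 0.0006, 0.0771]), np.float64(0.047674196242101105))
```

```bash
python3 -m handwheel '[{"jaw":85,"delta_pos":[0,0,0.04],"turn":0},{"jaw":85,"delta_pos":[0,0,0.065],"turn":0},{"jaw":85,"delta_pos":[0,0,0.076],"turn":0},{"jaw":85,"delta_pos":[0,0,0.076],"turn":0},{"jaw":50,"delta_pos":[0,0,0.076],"turn":0},{"jaw":50,"delta_pos":[0,0,0.076],"turn":0},{"jaw":50,"delta_pos":[0,0,0.076],"turn":0},{"jaw":50,"delta_pos":[0,0,0.076],"turn":0.03},{"jaw":50,"delta_pos":[0,0,0.076],"turn":0.06},{"jaw":50,"delta_pos":[0,0,0.076],"turn":0.092}]' 40; python3 -m handwheel '[{"jaw":50,"delta_pos":[0,0,0],"turn":0},{"jaw":50,"delta_pos":[0,0,0],"turn":0},{"jaw":85,"delta_pos":[0,0,0],"turn":0},{"jaw":85,"delta_pos":[0,0,0],"turn":0},{"jaw":85,"delta_pos":[0,0,0],"turn":0},{"jaw":85,"delta_pos":[0,0,-0.04],"turn":0},{"jaw":85,"delta_pos":[0,0,-0.08],"turn":0},{"jaw":85,"delta_pos":[0,0,-0.1],"turn":0},{"jaw":85,"delta_pos":[0,0,-0.1],"turn":0}]';python3 - <<'E'
from mix import *
p=np.load('p.npy');F=frame(p[3])
print(delta([.547,.146,.17],F[:,1]))
E
```

```text
clock: 11.68
position: [0.5351, -0.0999, 0.0902]
ee_rot: [0.933, -0.359, 0.002, 0.002]
ft_force: [-3.5, -11.4, 11.3]
grip_width: 0.678
clock: 12.43
position: [0.537, -0.0955, 0.193]
ee_rot: [0.935, -0.355, 0.004, -0.001]
ft_force: [0.5, 0.0, -0.5]
grip_width: 0.999
(array([-0.1531, -0.187 ,  0.0227]), np.float64(-0.043539884028862184))
```

```bash
python3 -m handwheel '[{"jaw":85,"delta_pos":[-0.153,-0.187,0],"turn":-0.0435},{"jaw":85,"delta_pos":[-0.153,-0.187,0],"turn":-0.0435},{"jaw":85,"delta_pos":[-0.153,-0.187,0],"turn":-0.0435},{"jaw":85,"delta_pos":[-0.153,-0.187,0],"turn":-0.0435},{"jaw":85,"delta_pos":[-0.153,-0.187,0],"turn":-0.0435},{"jaw":85,"delta_pos":[-0.153,-0.187,0],"turn":-0.0435},{"jaw":85,"delta_pos":[-0.153,-0.187,0],"turn":-0.0435}]'; python3 - <<'E'
from mix import *
print(tool()[0])
t=camera('top')[:,:,::-1].copy()
cv2.imwrite('pics/top12.png',t)
cv2.imwrite("pics/t12.png",cv2.resize(t[230:365,320:460],None,fx=4.4,fy=4.4,interpolation=2))
E
```

```text
clock: 13.02
position: [0.5423, 0.1548, 0.1871]
ee_rot: [0.958, -0.286, -0.001, -0.002]
ft_force: [-1.0, 1.2, -0.1]
grip_width: 0.999
[0.54232834 0.15483284 0.18706543]
```

View pics/t12.png

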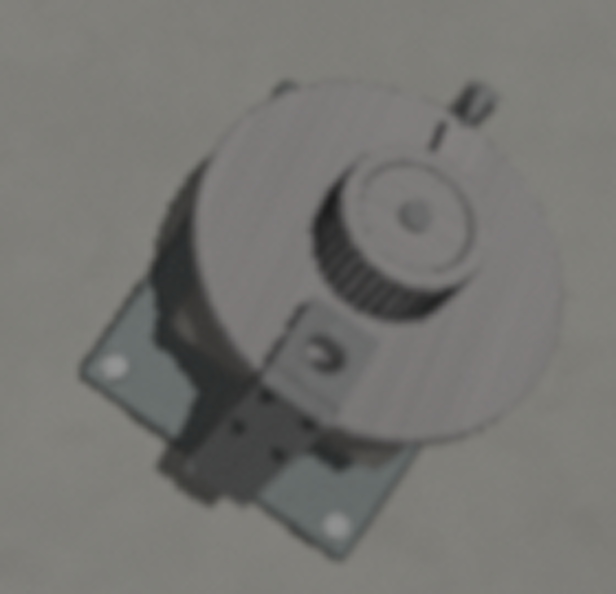

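```bash
python3 - <<'E'
from mix import *
p=np.load('p.npy');F=frame(p[3]);g=p[:3]+F@[-.06,0,.006]
print(delta([*g[:2],.083],F[:,1]))
E
python3 -m handwheel '[{"jaw":85,"delta_pos":[0.153,0.187,0],"turn":-0.039},{"jaw":85,"delta_pos":[0.153,0.187,0],"turn":-0.039},{"jaw":85,"delta_pos":[0.153,0.187,0],"turn":-0.039},{"jaw":85,"delta_pos":[0.153,0.187,0],"turn":-0.039},{"jaw":85,"delta_pos":[0.153,0.187,0],"turn":-0.039},{"jaw":85,"delta_pos":[0.153,0.187,0],"turn":-0.039},{"jaw":85,"delta_pos":[0.153,0.187,0],"turn":-0.039},{"jaw":85,"delta_pos":[0.153,0.187,0.02],"turn":-0.039},{"jaw":85,"delta_pos":[0.153,0.187,0.02],"turn":-0.039}]';python3 - <<'E'
from mix import *
p=np.load('p.npy');F=frame(p[3]);g=p[:3]+F@[-.06,0,.006]
print(tool()[0],delta([*g[:2],.083],F[:,1]))
E
```

```text
(array([0.1277, 0.2124, 0.1034]), np.float64(0.002166660771166202))
clock: 13.82
position: [0.5653, -0.096, 0.164]
ee_rot: [0.972, -0.233, -0.002, 0.0]
ft_force: [-0.3, 0.2, -0.5]
grip_width: 0.994
[ 0.56525269 -0.09604422  0.16400792] (array([-0.0286,  0.0152,  0.0811]), np.float64(0.03804782284034966))
```

```bash
python3 -m handwheel '[{"jaw":85,"delta_pos":[-0.029,0.015,0],"turn":0},{"jaw":85,"delta_pos":[-0.029,0.015,0],"turn":0},{"jaw":85,"delta_pos":[-0.029,0.015,0.03],"turn":0},{"jaw":85,"delta_pos":[-0.029,0.015,0.06],"turn":0},{"jaw":85,"delta_pos":[-0.029,0.015,0.078],"turn":0},{"jaw":85,"delta_pos":[-0.029,0.015,0.079],"turn":0}]'; python3 -m handwheel '[{"jaw":50,"delta_pos":[0,0,0],"turn":0},{"jaw":50,"delta_pos":[0,0,0],"turn":0},{"jaw":50,"delta_pos":[0,0,0],"turn":0},{"jaw":50,"delta_pos":[0,0,0],"turn":0.03},{"jaw":50,"delta_pos":[0,0,0],"turn":0.06},{"jaw":50,"delta_pos":[0,0,0],"turn":0.075},{"jaw":50,"delta_pos":[0,0,0],"turn":0.075}]' 40; python3 -m handwheel '[{"jaw":85,"delta_pos":[0,0,0],"turn":0},{"jaw":85,"delta_pos":[0,0,0],"turn":0},{"jaw":85,"delta_pos":[0,0,0],"turn":0},{"jaw":85,"delta_pos":[0,0,-0.04],"turn":0},{"jaw":85,"delta_pos":[0,0,-0.08],"turn":0},{"jaw":85,"delta_pos":[0,0,-0.11],"turn":0},{"jaw":85,"delta_pos":[0,0,-0.11],"turn":0}]';python3 - <<'E'
from mix import *
p=np.load('p.npy');F=frame(p[3])
print(delta([.547,.146,.17],F[:,1]))
E
```

```text
clock: 14.32
position: [0.5319, -0.0948, 0.0848]
ee_rot: [0.973, -0.232, -0.003, 0.0]
ft_force: [-0.6, 0.0, -0.7]
grip_width: 0.994
clock: 14.9
position: [0.5363, -0.1009, 0.0923]
ee_rot: [0.938, -0.347, 0.004, 0.003]
ft_force: [-2.6, -14.0, 14.3]
grip_width: 0.684
clock: 15.48
position: [0.5377, -0.0948, 0.2053]
ee_rot: [0.939, -0.344, 0.005, -0.001]
ft_force: [0.1, -0.4, -0.6]
grip_width: 0.998
(array([-0.1488, -0.1896,  0.0351]), np.float64(-0.03591594765402225))
```

```bash
python3 -m handwheel '[{"jaw":85,"delta_pos":[-0.149,-0.19,0],"turn":-0.036},{"jaw":85,"delta_pos":[-0.149,-0.19,0],"turn":-0.036},{"jaw":85,"delta_pos":[-0.149,-0.19,0],"turn":-0.036},{"jaw":85,"delta_pos":[-0.149,-0.19,0],"turn":-0.036},{"jaw":85,"delta_pos":[-0.149,-0.19,0],"turn":-0.036},{"jaw":85,"delta_pos":[-0.149,-0.19,0],"turn":-0.036},{"jaw":85,"delta_pos":[-0.149,-0.19,0],"turn":-0.036},{"jaw":85,"delta_pos":[-0.149,-0.19,0],"turn":-0.036}]'; python3 - <<'E'
from mix import *
print(tool()[0])
t=camera('top')[:,:,::-1].copy();s=camera('side')[:,:,::-1].copy()
cv2.imwrite('pics/top13.png',t);cv2.imwrite('pics/side13.png',s)
cv2.imwrite("pics/t13.png",cv2.resize(t[230:365,320:460],None,fx=4.4,fy=4.4,interpolation=2))
cv2.imwrite("pics/s13.png",np.hstack([cv2.resize(s[190:320,340:460],None,fx=3.2,fy=3.2,interpolation=2),cv2.resize(s[230:360,220:340],None,fx=3.2,fy=3.2,interpolation=2)]))
E
```

```text
clock: 16.15
position: [0.5431, 0.1492, 0.1982]
ee_rot: [0.957, -0.289, -0.0, -0.001]
ft_force: [0.7, -1.4, 0.2]
grip_width: 0.999
[0.54308049 0.14922661 0.19816572]
```

View pics/t13.png

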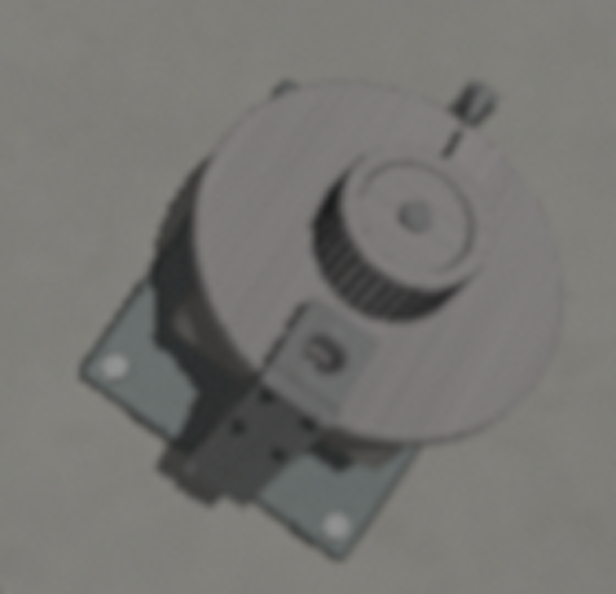

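View pics/s13.png

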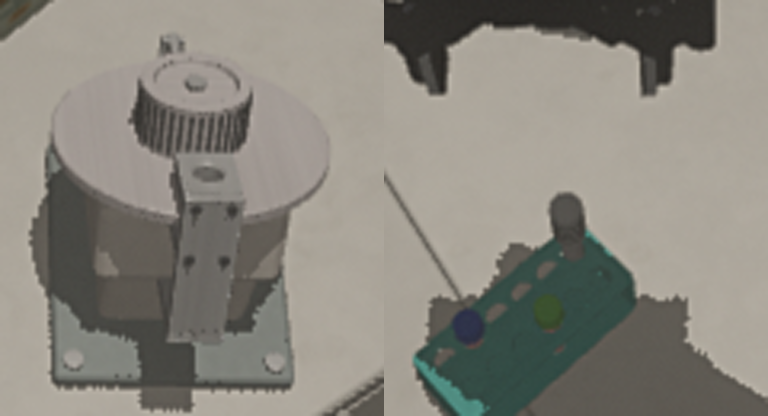

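```bash
python3 - <<'E'
from mix import *
t,M=tool();z=.051
e=proj('side',t+np.array([[-.011,-.043,-z],[-.011,.043,-z]])@M.T);print(e)
# pin head top
off=lambda u,x0,y0:((np.array(u)+.5)/4.4-.5+[x0,y0])
us=off((250,62),220,280);ut=off((676-396,80),205,255)
P=tri(us,ut);print(P,proj('side',[P])-us,proj('top',[P])-ut, atz('side',us,.103),atz('top',ut,.103))
# pin base from rack top intersection
print(atz('side',off((262,128),220,280),.045))
p=np.load('p.npy');F=frame(p[3]);print(delta([*atz('top',ut,.103)[:2],.1],F[:,1]))
E
```

```text
[[239.55200863 260.96585595]
 [301.33064394 261.17420095]]
[0.54723179 0.14577343 0.10477239] [[0.17292022 0.0417205 ]] [[-0.11796083 -0.12219819]] [0.54818755 0.14567256 0.103     ] [0.54721941 0.14578162 0.103     ]
[0.54490561 0.14678027 0.045     ]
(array([ 0.0027, -0.0021,  0.098 ]), np.float64(-0.00027787466480799967))
```

```bash
python3 -m handwheel '[{"jaw":45,"delta_pos":[0,0,0.04],"turn":0},{"jaw":45,"delta_pos":[0,0,0.08],"turn":0},{"jaw":45,"delta_pos":[0,0,0.09],"turn":0},{"jaw":45,"delta_pos":[0,0,0.09],"turn":0},{"jaw":45,"delta_pos":[0,0,0.09],"turn":0}]' 20; python3 - <<'E'
from mix import *
p=np.load('p.npy');F=frame(p[3]);print(tool()[0],delta([.5472,.1458,.038],F[:,1]))
s=camera('side')[:,:,::-1].copy()
cv2.imwrite("pics/s14.png",cv2.resize(s[210:370,210:340],None,fx=3.6,fy=3.6,interpolation=2))
E
```

```text
clock: 16.67
position: [0.5443, 0.1455, 0.1092]
ee_rot: [0.957, -0.292, 0.0, -0.0]
ft_force: [0.4, 0.2, 1.5]
grip_width: 0.532
[0.54425691 0.14552189 0.10922543] (array([ 0.0023, -0.0019,  0.0712]), np.float64(-0.0005375978489141131))
```

View pics/s14.png

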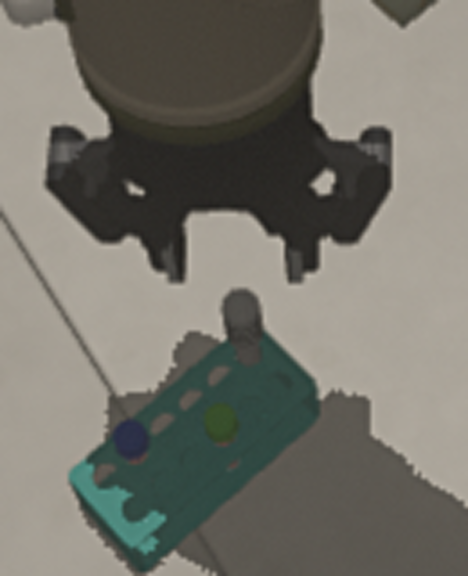

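```bash
python3 -m handwheel '[{"jaw":45,"delta_pos":[0.0023,-0.002,0.035],"turn":0},{"jaw":45,"delta_pos":[0.0023,-0.002,0.06],"turn":0},{"jaw":45,"delta_pos":[0.0023,-0.002,0.071],"turn":0},{"jaw":45,"delta_pos":[0.0023,-0.002,0.071],"turn":0},{"jaw":8,"delta_pos":[0.0023,-0.002,0.071],"turn":0},{"jaw":8,"delta_pos":[0.0023,-0.002,0.071],"turn":0},{"jaw":8,"delta_pos":[0.0023,-0.002,0.071],"turn":0},{"jaw":8,"delta_pos":[0.0023,-0.002,0.071],"turn":0},{"jaw":8,"delta_pos":[0.0023,-0.002,0.071],"turn":0}]' 20; python3 - <<'E'
from mix import *
p=np.load('p.npy');F=frame(p[3]);print(tool()[0],delta([.5472,.1458,.038],F[:,1]))
s=camera('side')[:,:,::-1].copy()
cv2.imwrite("pics/s15.png",cv2.resize(s[210:370,210:340],None,fx=3.6,fy=3.6,interpolation=2))
E
```

```text
clock: 17.47
position: [0.5484, 0.1467, 0.0392]
ee_rot: [0.957, -0.291, 0.002, -0.001]
ft_force: [-0.3, 0.7, 7.7]
grip_width: 0.187
[0.54840183 0.14671024 0.03922108] (array([-0.0005,  0.0014,  0.0012]), np.float64(-0.0003550229795868618))
```

View pics/s15.png

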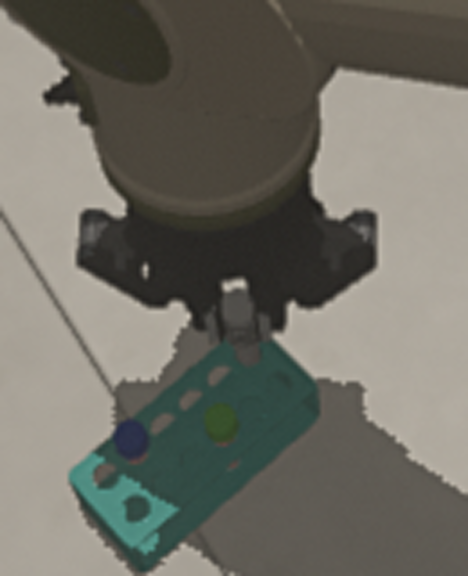

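```bash
python3 -m handwheel '[{"jaw":8,"delta_pos":[0,0,-0.02],"turn":0},{"jaw":8,"delta_pos":[0,0,-0.032],"turn":0},{"jaw":8,"delta_pos":[0,0,-0.032],"turn":0},{"jaw":8,"delta_pos":[0.008,0,-0.032],"turn":0},{"jaw":8,"delta_pos":[0.016,0,-0.031],"turn":0},{"jaw":8,"delta_pos":[0.024,0,-0.029],"turn":0}]'; python3 - <<'E'
from mix import *
print(tool()[0],get_obs()['ft_force'])
s=camera('side')[:,:,::-1].copy()
cv2.imwrite("pics/s16.png",cv2.resize(s[190:350,210:340],None,fx=3.6,fy=3.6,interpolation=2))
E
```

```text
clock: 18.02
position: [0.5672, 0.1327, 0.0655]
ee_rot: [0.957, -0.291, -0.0, -0.0]
ft_force: [-1.4, 2.4, 0.9]
grip_width: 0.189
[0.56724229 0.13272402 0.06549045] [-1.4250534   2.37334954  0.85264854]
```

View pics/s16.png

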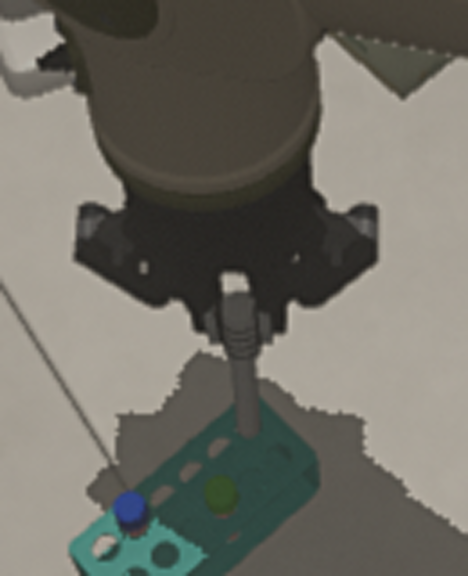

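```bash
python3 -m handwheel '[{"jaw":8,"delta_pos":[0.007,0,0.001],"turn":0},{"jaw":8,"delta_pos":[0.014,0,0.003],"turn":0},{"jaw":8,"delta_pos":[0.02,0,0.006],"turn":0},{"jaw":8,"delta_pos":[0.02,0,0.006],"turn":0}]'; python3 - <<'E'
from mix import *
print(tool()[0],get_obs()['ft_force'])
s=camera('side')[:,:,::-1].copy()
cv2.imwrite("pics/side17.png",s)
cv2.imwrite("pics/s17.png",cv2.resize(s[190:350,210:340],None,fx=3.6,fy=3.6,interpolation=2))
E
```

```text
clock: 18.4
position: [0.5841, 0.1206, 0.059]
ee_rot: [0.956, -0.292, -0.0, 0.0]
ft_force: [-0.7, 1.8, 0.1]
grip_width: 0.187
[0.58411855 0.120591   0.05900362] [-0.65782854  1.75007462  0.14526515]
```

View pics/s17.png

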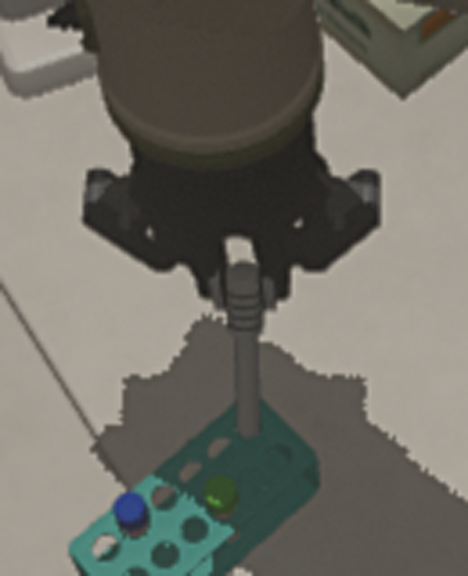

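```bash
python3 -m handwheel '[{"jaw":8,"delta_pos":[0,0,-0.03],"turn":0},{"jaw":8,"delta_pos":[0,0,-0.07],"turn":0},{"jaw":8,"delta_pos":[0,0,-0.11],"turn":0},{"jaw":8,"delta_pos":[0,0,-0.13],"turn":0},{"jaw":8,"delta_pos":[0,0,-0.13],"turn":0}]'; python3 - <<'E'
from mix import *
print(tool()[0],get_obs()['ft_force'])
s=camera('side')[:,:,::-1].copy()
cv2.imwrite("pics/side18.png",s)
cv2.imwrite("pics/s18.png",cv2.resize(s[130:330,210:340],None,fx=3,fy=3,interpolation=2))
E
```

```text
clock: 18.87
position: [0.5859, 0.122, 0.1959]
ee_rot: [0.957, -0.291, 0.004, -0.002]
ft_force: [0.2, -0.3, -0.8]
grip_width: 0.188
[0.58591436 0.12199329 0.19587782] [ 0.23828958 -0.25896095 -0.77914237]
```

View pics/s18.png

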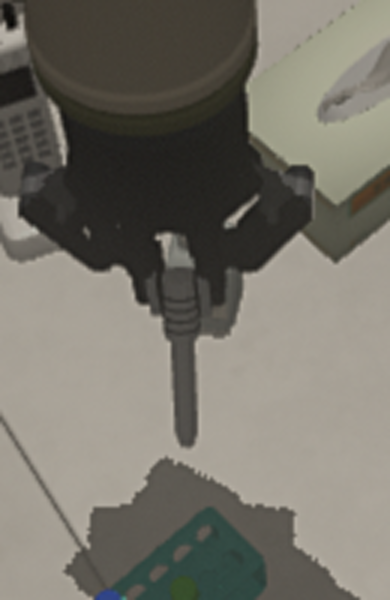

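```bash
cat > pin.py <<'E'
from mix import *
def inplane(px,t,M,yoff=0):
    o,d=ray('side',px);n=M[:,1];q=o+d*((t+yoff*n-o)@n)/(d@n);return M.T@(q-t)
def pinsolve(nose,top):
    t,M=tool();a=inplane(nose,t,M);b=inplane(top,t,M);v=b-a
    print('nose',a.round(4),'top',b.round(4),'len',np.linalg.norm(v),'tilt',np.degrees(np.arctan2(v[0],-v[2])))
    return a,b
E
python3 - <<'E'
from pin import *
f=lambda u:(np.array(u)+.5)/3-.5+[210,130]
pinsolve(f((188,443)),f((178,236)));pinsolve(f((188,443)),f((178,245)));pinsolve(f((188,440)),f((180,333)))
t,M=tool()
# project model pin at 25 deg: nose etc
for tl in(20,25,30):
  c=np.radians(tl);ax=np.array([np.sin(c),0,-np.cos(c)]);g=np.array([0,0,-.057])
  pts_=[g-ax*.092,g-ax*.026,g+ax*.008]
  print(tl,((proj('side',t+np.array(pts_)@M.T)-[210,130]+.5)*3-.5).round().tolist())
E
```

```text
nose [-0.0508 -0.      0.0118] top [ 0.0083 -0.     -0.0888] len 0.11672672855320956 tilt 30.41913517394676
nose [-0.0508 -0.      0.0118] top [ 0.0048  0.     -0.0866] len 0.1130117483041728 tilt 29.44730026627995
nose [-0.0495 -0.      0.011 ] top [-0.025   0.     -0.0558] len 0.07114978754014828 tilt 20.104725825210735
20 [[192.0, 424.0], [185.0, 328.0], [181.0, 274.0]]
25 [[191.0, 434.0], [185.0, 331.0], [182.0, 273.0]]
30 [[190.0, 444.0], [185.0, 333.0], [182.0, 272.0]]
```

```bash
cat >> pin.py <<'E'
def gotoNose(s,tilt,dx=0,dy=0):
    p=np.load('p.npy');F=frame(p[3]);t,M=tool()
    c=np.radians(tilt);ax=np.array([np.sin(c),0,-np.cos(c)]);nose=np.array([0,0,-.057])-.092*ax
    tgt=p[:3]+F@[dx,dy,s]-M@nose
    return tgt,delta(tgt,F[:,1])
E
python3 - <<'E'
from pin import *
print(gotoNose(.035,28),gotoNose(.06,28))
E
```

```text
(array([ 0.53329871, -0.09723669,  0.21572419]), (array([ 0.0794,  0.2104, -0.0233]), np.float64(-0.00039536431137666067))) (array([ 0.54207819, -0.10311457,  0.23838189]), (array([ 0.09  ,  0.2103, -0.0459]), np.float64(-0.00039536431137666067)))
```

```bash
python3 -m handwheel '[{"jaw":8,"delta_pos":[0,0,-0.03],"turn":0},{"jaw":8,"delta_pos":[0.03,0.03,-0.05],"turn":0},{"jaw":8,"delta_pos":[0.08,0.21,-0.05],"turn":0},{"jaw":8,"delta_pos":[0.08,0.21,-0.05],"turn":0},{"jaw":8,"delta_pos":[0.08,0.21,-0.05],"turn":0},{"jaw":8,"delta_pos":[0.08,0.21,-0.05],"turn":0},{"jaw":8,"delta_pos":[0.08,0.21,-0.05],"turn":0},{"jaw":8,"delta_pos":[0.0795,0.2104,-0.024],"turn":0},{"jaw":8,"delta_pos":[0.0795,0.2104,-0.024],"turn":0},{"jaw":8,"delta_pos":[0.0795,0.2104,-0.024],"turn":0}]'; python3 - <<'E'
from pin import *
print(tool()[0],get_obs()['ft_force'],gotoNose(.035,28))
s=camera('side')[:,:,::-1].copy()
cv2.imwrite("pics/side19.png",s)
cv2.imwrite("pics/s19.png",cv2.resize(s[150:290,340:460],None,fx=4.2,fy=4.2,interpolation=2))
p=np.load('p.npy');F=frame(p[3])
for z in(0,.035):print(((proj('side',p[:3]+F@[0,0,z])-[340,150]+.5)*4.2-.5))
E
```

```text
clock: 19.75
position: [0.5307, -0.0967, 0.2121]
ee_rot: [0.957, -0.291, -0.002, 0.0]
ft_force: [-0.1, 1.2, 0.1]
grip_width: 0.188
[ 0.53073357 -0.09672244  0.21208199] [-0.05329814  1.18804309  0.07472833] (array([ 0.53354107, -0.09722343,  0.21537879]), (array([ 0.0026, -0.0011, -0.0033]), np.float64(-0.0001877393285815397)))
[[272.35732558 394.08451946]]
[[282.18966482 318.80292505]]
```

View pics/s19.png

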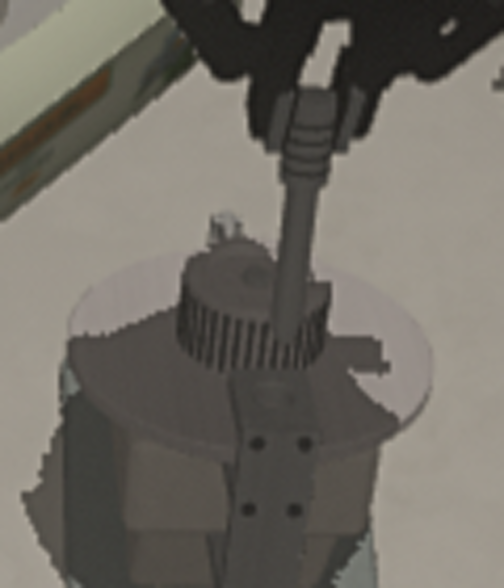

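```bash
python3 - <<'E'
from pin import *
t_=camera('top')[:,:,::-1].copy()
cv2.imwrite("pics/t19.png",cv2.resize(t_[230:365,320:460],None,fx=4.4,fy=4.4,interpolation=2))
p=np.load('p.npy');F=frame(p[3]);t,M=tool()
print(t)
c=np.radians(28);ax=np.array([np.sin(c),0,-np.cos(c)]);nose=np.array([0,0,-.057])-.092*ax
n=t+M@nose
print('nose top',((proj('top',[n,n+M@ax*.066,p[:3]])-[320,230]+.5)*4.4-.5).round(),'side',((proj('side',[n])-[340,150]+.5)*4.2-.5).round())
E
```

```text
[ 0.53234207 -0.09594316  0.2140952 ]
nose top [[359. 319.]
 [438. 230.]
 [327. 354.]] side [[281. 324.]]
```

View pics/t19.png

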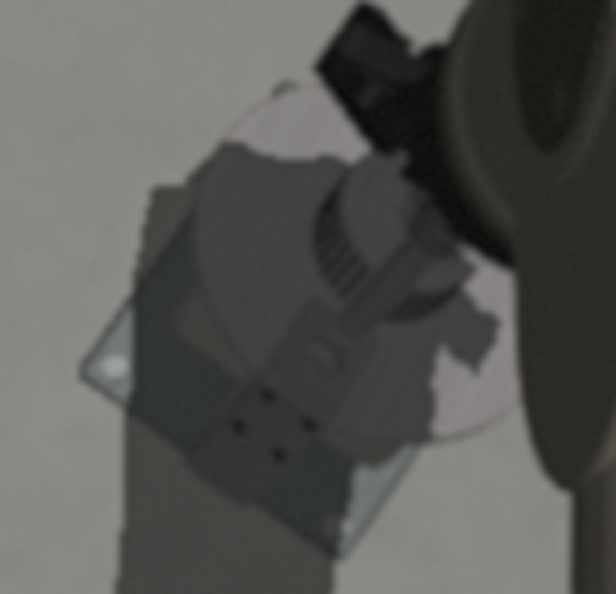

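```bash
python3 - <<'E'
import cv2,numpy as np
i=cv2.imread('pics/t19.png')[150:450,250:500];i=np.clip((i.astype(float)-30)*3.0,0,255).astype(np.uint8);t=cv2.resize(i,None,fx=1.6,fy=1.6)
s=cv2.imread('pics/s19.png')[60:450,180:360];s=np.clip((s.astype(float)-30)*2.2,0,255).astype(np.uint8);s=cv2.resize(s,None,fx=480/390*1.0,fy=480/390)
cv2.imwrite('pics/e19.png',np.hstack([t,s])); print(t.shape,s.shape)
E
```

```text
(480, 400, 3) (480, 222, 3)
```

View pics/e19.png

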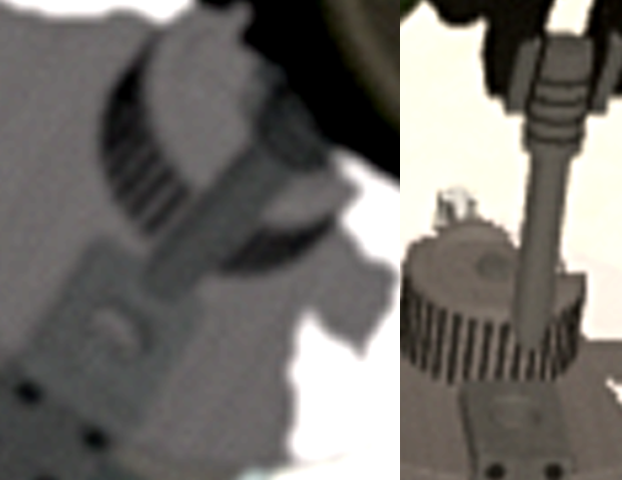

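```bash
python3 - <<'E'
from pin import *
p=np.load('p.npy');F=frame(p[3]);t,M=tool()
T_=lambda u:(np.array(u)+.5)/4.4-.5+[320,230]
S_=lambda u:(np.array(u)+.5)/4.2-.5+[340,150]
h=tri(S_((275,396)),T_((323.5,356)))
for us in((287,336),(287,340)):
  for ut in((352,327),(355,324)):
    n=tri(S_(us),T_(ut));print('nose f',F.T@(n-p[:3]),'rel hole',F.T@(n-h), 'res',proj('side',[n])-S_(us))
# a shank upper point: side (303,180), top (430,236)?
print(F.T@(h-p[:3]))
a=tri(S_((303,180)),T_((425,236)));print(F.T@(a-h))
E
```

```text
nose f [0.0037357  0.00059818 0.02995228] rel hole [0.00110989 0.00077092 0.02882614] res [[-0.76798768 -0.14570888]]
nose f [0.00077987 0.00121005 0.0279807 ] rel hole [-0.00184593  0.00138279  0.02685455] res [[-0.7946323  -0.15101187]]
nose f [0.00186931 0.00106656 0.02690561] rel hole [-0.00075649  0.0012393   0.02577947] res [[-0.85710035 -0.16363196]]
nose f [-0.00110872  0.0016834   0.0249111 ] rel hole [-0.00373452  0.00185614  0.02378496] res [[-0.88374672 -0.16899972]]
[ 0.00262581 -0.00017274  0.00112614]
[-0.00234746 -0.00074049  0.09446343]
```

```bash
python3 -m handwheel '[{"jaw":8,"delta_pos":[-0.0042,-0.001,0.0091],"turn":0},{"jaw":8,"delta_pos":[-0.0085,-0.001,0.0181],"turn":0},{"jaw":8,"delta_pos":[-0.0106,-0.001,0.0227],"turn":0},{"jaw":8,"delta_pos":[-0.0127,-0.001,0.0272],"turn":0},{"jaw":8,"delta_pos":[-0.0144,-0.001,0.0308],"turn":0},{"jaw":8,"delta_pos":[-0.0144,-0.001,0.0308],"turn":0}]'; python3 - <<'E'
from pin import *
print(tool()[0],get_obs()['ft_force'])
f=lambda n,a,s:np.clip((cv2.resize(camera(n)[a[1]:a[3],a[0]:a[2],::-1],None,fx=s,fy=s,interpolation=2).astype(float)-30)*2.5,0,255).astype(np.uint8)
cv2.imwrite("pics/e20.png",np.hstack([f('side',(360,160,440,300),4),f('top',(360,230,450,370),4)]))
E
```

```text
clock: 20.35
position: [0.5203, -0.0882, 0.1825]
ee_rot: [0.957, -0.291, -0.0, 0.0]
ft_force: [0.3, -0.0, -0.8]
grip_width: 0.188
[ 0.5202915  -0.08819203  0.18252953] [ 0.26557076 -0.02141886 -0.77798404]
```

View pics/e20.png

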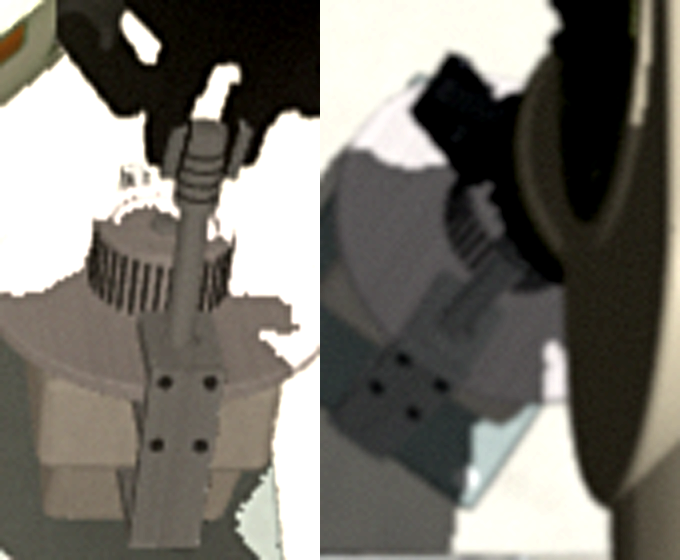

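```bash
python3 -m handwheel '[{"jaw":8,"delta_pos":[-0.0017,0,0.0036],"turn":0},{"jaw":8,"delta_pos":[-0.0034,0,0.0072],"turn":0},{"jaw":8,"delta_pos":[-0.0042,0,0.0091],"turn":0}]'|egrep 'pos|ft'; python3 -m handwheel '[{"jaw":8,"delta_pos":[-0.0017,0,0.0036],"turn":0},{"jaw":8,"delta_pos":[-0.0034,0,0.0072],"turn":0},{"jaw":8,"delta_pos":[-0.0042,0,0.0091],"turn":0}]'|egrep 'pos|ft';
```

```text
position: [0.5171, -0.0862, 0.1737]
ft_force: [0.5, -1.8, -1.2]
position: [0.5137, -0.0835, 0.1645]
ft_force: [2.3, -1.3, -0.5]
```

```bash
python3 - <<'E'
from pin import *
print(tool()[0],get_obs()['ft_force'],gotoNose(-.026,25))
f=lambda n,a,s:np.clip((cv2.resize(camera(n)[a[1]:a[3],a[0]:a[2],::-1],None,fx=s,fy=s,interpolation=2).astype(float)-30)*2.5,0,255).astype(np.uint8)
cv2.imwrite("pics/e21.png",np.hstack([f('side',(360,160,440,300),4),f('top',(360,230,450,370),4)]))
E
```

```text
[ 0.51366129 -0.08349317  0.16452977] [ 2.27231653 -1.2517861  -0.46163193] (array([ 0.50842889, -0.0804709 ,  0.16241548]), (array([-0.006 ,  0.0004,  0.0021]), np.float64(-0.00021901821933009456)))
```

View pics/e21.png

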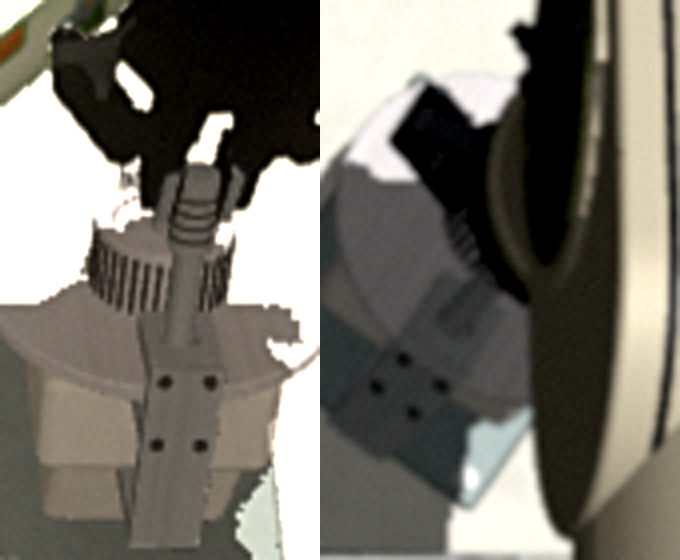

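```bash
for i in 1 2 3; do python3 -m handwheel '[{"jaw":8,"delta_pos":[-0.0017,0,0.0036],"turn":0},{"jaw":8,"delta_pos":[-0.0034,0,0.0072],"turn":0},{"jaw":8,"delta_pos":[-0.0042,0,0.0091],"turn":0}]'|egrep 'pos|ft'; done; python3 - <<'E'
from pin import *
print(tool()[0],get_obs()['ft_force'],get_obs()['grip_width'])
f=lambda n,a,s:np.clip((cv2.resize(camera(n)[a[1]:a[3],a[0]:a[2],::-1],None,fx=s,fy=s,interpolation=2).astype(float)-30)*2.5,0,255).astype(np.uint8)
cv2.imwrite("pics/e22.png",f('side',(350,160,450,300),4))
E
```

```text
position: [0.51, -0.0812, 0.1553]
ft_force: [2.0, -1.0, -1.2]
position: [0.5064, -0.0787, 0.1462]
ft_force: [1.8, -1.2, -1.2]
position: [0.5029, -0.0764, 0.1371]
ft_force: [1.1, -1.0, -1.2]
[ 0.50289973 -0.07640715  0.13708039] [ 1.11528314 -0.97545218 -1.16598253] 0.18914660241527834
```

View pics/e22.png

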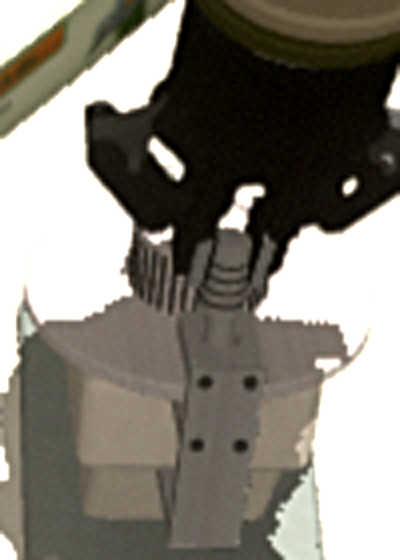

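```bash
for i in 1 2 3; do python3 -m handwheel '[{"jaw":8,"delta_pos":[-0.0008,0,0.0018],"turn":0},{"jaw":8,"delta_pos":[-0.0017,0,0.0036],"turn":0}]'|egrep 'pos|ft'; done; python3 - <<'E'
from pin import *
print(get_obs()['grip_width'])
f=lambda n,a,s:np.clip((cv2.resize(camera(n)[a[1]:a[3],a[0]:a[2],::-1],None,fx=s,fy=s,interpolation=2).astype(float)-30)*2.5,0,255).astype(np.uint8)
cv2.imwrite("pics/e23.png",f('side',(350,160,450,300),4))
E
```

```text
position: [0.5019, -0.0756, 0.134]
ft_force: [1.0, -0.4, -1.4]
position: [0.5004, -0.0747, 0.1303]
ft_force: [1.0, -1.0, 0.0]
position: [0.4989, -0.0737, 0.1267]
ft_force: [1.2, -1.1, 3.5]
0.18352828871656904
```

View pics/e23.png

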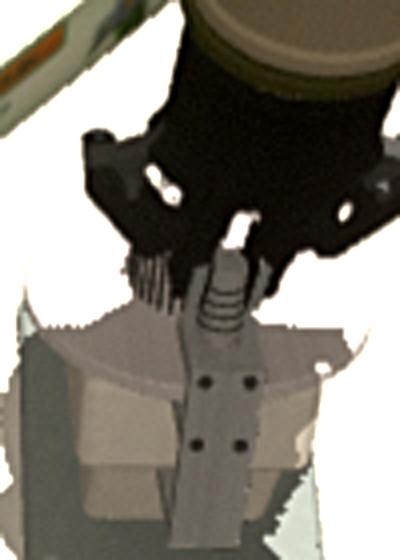

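```bash
for i in 1 2; do python3 -m handwheel '[{"jaw":8,"delta_pos":[-0.0008,0,0.0018],"turn":0},{"jaw":8,"delta_pos":[-0.0013,0,0.0028],"turn":0}]'|egrep 'pos|ft|grip'; done
```

```text
position: [0.4995, -0.0738, 0.1262]
ft_force: [-2.8, -3.9, 20.5]
grip_width: 0.185
position: [0.5001, -0.074, 0.1253]
ft_force: [-0.9, -6.0, 26.6]
grip_width: 0.191
```

```bash
python3 -m handwheel '[{"jaw":50,"delta_pos":[0.0005,0,-0.004],"turn":0},{"jaw":50,"delta_pos":[0.0005,0,-0.004],"turn":0},{"jaw":50,"delta_pos":[0.0005,0,-0.004],"turn":0},{"jaw":50,"delta_pos":[0.0005,0,-0.004],"turn":0},{"jaw":50,"delta_pos":[0.01,0,-0.03],"turn":0},{"jaw":50,"delta_pos":[0.025,0,-0.06],"turn":0},{"jaw":50,"delta_pos":[0.03,0,-0.1],"turn":0},{"jaw":50,"delta_pos":[0.03,0,-0.1],"turn":0}]'; python3 - <<'E'
from pin import *
print(tool()[0])
f=lambda n,a,s:np.clip((cv2.resize(camera(n)[a[1]:a[3],a[0]:a[2],::-1],None,fx=s,fy=s,interpolation=2).astype(float)-30)*2.5,0,255).astype(np.uint8)
cv2.imwrite("pics/e24.png",np.hstack([f('side',(350,160,450,300),4),f('top',(360,230,450,370),4)]))
p=np.load('p.npy');F=frame(p[3])
for n,a in(('side',(350,160)),('top',(360,230))):print(((proj(n,p[:3]+np.array([[0,0,0],[0,0,.034]])@F.T)-a)*4).round())
E
```

```text
clock: 23.4
position: [0.5252, -0.09, 0.2279]
ee_rot: [0.957, -0.292, 0.004, -0.001]
ft_force: [0.2, 0.2, 0.8]
grip_width: 0.588
[ 0.52521975 -0.0899598   0.22792339]
[[218. 334.]
 [227. 264.]]
[[136. 320.]
 [167. 286.]]
```

View pics/e24.png

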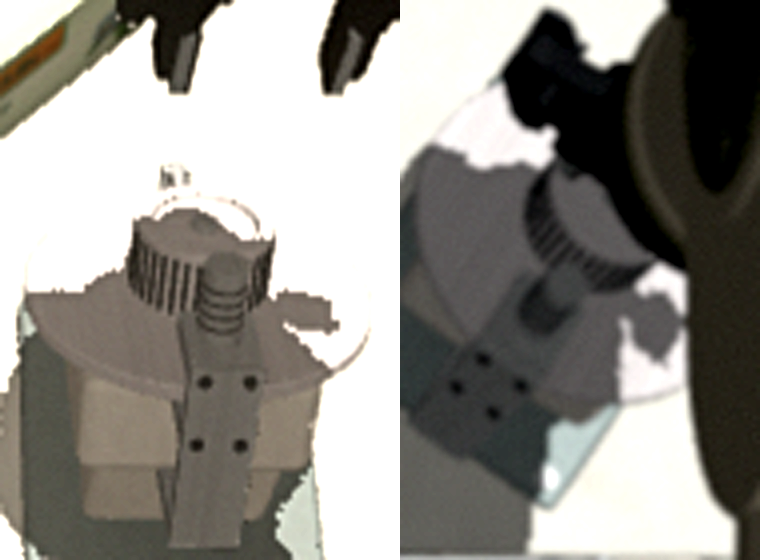

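```bash
python3 -m handwheel '[{"jaw":0,"delta_pos":[0,0,0],"turn":0},{"jaw":0,"delta_pos":[0,0,0],"turn":0},{"jaw":0,"delta_pos":[0,0,0],"turn":0},{"jaw":0,"delta_pos":[0,0,0],"turn":0}]'; python3 - <<'E'
from pin import *
p=np.load('p.npy');F=frame(p[3]);h=p[:3]+F@[0,0,.034];print(delta([h[0],h[1],.162],F[:,1]))
E
```

```text
clock: 23.83
position: [0.5213, -0.0889, 0.2204]
ee_rot: [0.957, -0.291, -0.001, 0.0]
ft_force: [1.3, 0.6, -0.4]
grip_width: 0.019
(array([-0.0288,  0.0001,  0.0584]), np.float64(-0.00020290772233148567))
```

```bash
python3 -m handwheel '[{"jaw":0,"delta_pos":[-0.0288,0,0.0],"turn":0},{"jaw":0,"delta_pos":[-0.0288,0,0.03],"turn":0},{"jaw":0,"delta_pos":[-0.0288,0,0.058],"turn":0},{"jaw":0,"delta_pos":[-0.0288,0,0.058],"turn":0},{"jaw":0,"delta_pos":[-0.0288,0,0.058],"turn":0}]'|egrep 'pos|ft'; for i in 1 2 3 4 ; do python3 -m handwheel '[{"jaw":0,"delta_pos":[-0.0008,0,0.003],"turn":0}]'|egrep 'pos|ft'; done
```

```text
position: [0.4969, -0.073, 0.1626]
ft_force: [0.6, -0.8, 0.3]
position: [0.4982, -0.0728, 0.162]
ft_force: [-0.6, 0.5, 0.9]
position: [0.4977, -0.0723, 0.1588]
ft_force: [0.1, 0.1, -0.2]
position: [0.4967, -0.0717, 0.1553]
ft_force: [-0.1, 0.2, 0.2]
position: [0.4963, -0.0714, 0.1524]
ft_force: [0.9, -3.2, 21.4]
```

```bash
python3 -m handwheel '[{"jaw":0,"delta_pos":[-0.0008,0,0.003],"turn":0},{"jaw":0,"delta_pos":[-0.0008,0,0.003],"turn":0}]'|egrep 'pos|ft';  python3 -m handwheel '[{"jaw":0,"delta_pos":[0,0,-0.03],"turn":0},{"jaw":0,"delta_pos":[0,0,-0.07],"turn":0},{"jaw":0,"delta_pos":[0,-0.15,-0.1],"turn":0},{"jaw":0,"delta_pos":[0,-0.25,-0.1],"turn":0},{"jaw":0,"delta_pos":[0,-0.25,-0.1],"turn":0},{"jaw":0,"delta_pos":[0,-0.25,-0.1],"turn":0},{"jaw":0,"delta_pos":[0,-0.25,-0.1],"turn":0},{"jaw":0,"delta_pos":[0,-0.25,-0.1],"turn":0},{"jaw":0,"delta_pos":[0,-0.25,-0.1],"turn":0},{"jaw":0,"delta_pos":[0,-0.25,-0.1],"turn":0}]'; python3 - <<'E'
from pin import *
print(tool()[0])
S=camera('side')[:,:,::-1];T_=camera('top')[:,:,::-1]
cv2.imwrite('pics/side25.png',S);cv2.imwrite('pics/top25.png',T_)
cv2.imwrite("pics/e25.png",np.hstack([cv2.resize(S[180:320,350:450],None,fx=4,fy=4,interpolation=2),cv2.resize(T_[230:370,360:450],None,fx=4,fy=4,interpolation=2)]))
p=np.load('p.npy');F=frame(p[3])
for n,a in(('side',(350,180)),('top',(360,230))):print(((proj(n,p[:3]+np.array([[0,0,0],[0,0,.034]])@F.T)-a)*4).round())
E
```

```text
position: [0.4981, -0.0717, 0.1521]
ft_force: [2.1, -2.2, 20.5]
clock: 25.58
position: [0.6341, 0.14, 0.2473]
ee_rot: [0.957, -0.289, -0.001, -0.0]
ft_force: [0.9, 0.0, 0.1]
grip_width: 0.002
[0.63405191 0.13999255 0.24728041]
[[218. 254.]
 [227. 184.]]
[[136. 320.]
 [167. 286.]]
```

View pics/e25.png

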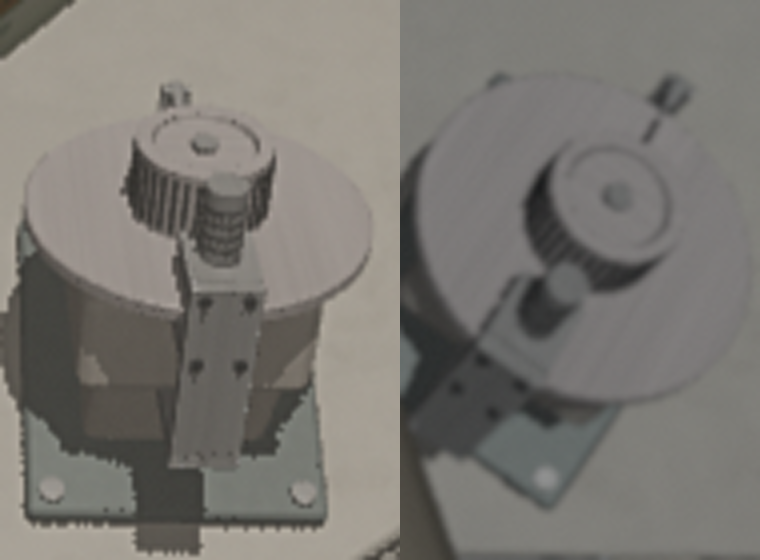

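View pics/side25.png

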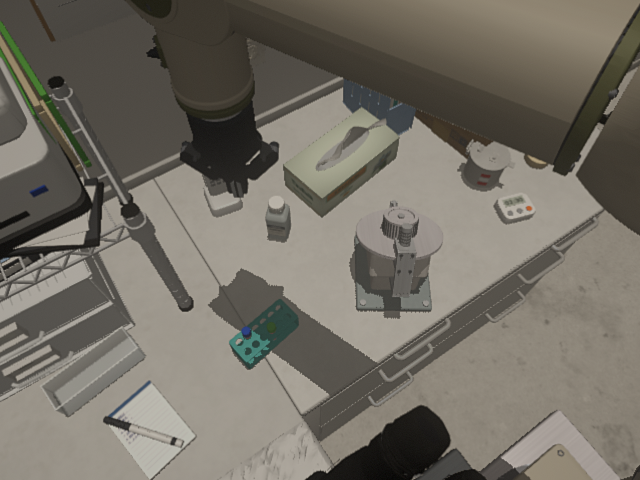

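```bash
python3 -c "
from workcell import *
o=get_obs();print(o['clock'],abs(o['joint_velocities']).max(),o['ft_force'])
print(hand_in())"
```

```text
25.6833 0.023263446562486176 [-0.31135287  0.00683883  0.3369854 ]
the job is handed in; nothing more can be done
None
```

The mixer is locked: the wheel's mark faces the pointer, and the pin is through the upper ear, wheel and lower ear with its head down on the upper ear. I handed in at 25.7 s with the arm well clear.

**Wheel:** I turned it clockwise from about +1.1 rad in four grip-and-turn strokes on the hub. The strokes slipped or twisted by varying amounts, about 8 degrees or more each, so I measured again after each one. In the last picture before the pin went in, the mark was within about 2 degrees of the pointer. I relied on the pin's tapered nose for the rest.

**Pin:** The moves cannot tilt the tool. I gripped the head, leaned the pin to about 25–28 degrees against its rack hole, and then fed it in along the fork axis. Only a few newtons registered until the head met the ear.

**Seating check:** I pressed on the head with the shut fingers at about 20 N and it did not move. It met them at about the height expected for full seating. The last pictures show no shank between head and ear, and the mark at the pointer.

**Other objects:** The final side picture shows both tubes in the rack and the bottle standing where it was.

**Disagreement:** The reported tool position was about 38 mm lower than where the cameras and a touch on the hub placed the fingertips. Because of this, my first grip closed above the hub without touching it. I also pressed down on the hub with up to about 35 N while probing. I used the 38 mm correction for everything after that.

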